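# Put the resin kit away in the interlocked chest

### The job

Put the resin kit away in the little two-drawer chest, whose interlock lets only one drawer out at a time: first stand every pigment jar that stands on the near half of the table (not the supplies along its back edge) in the open left drawer and push that drawer fully shut. Then pull the right drawer well out, stand every resin bottle that lies tipped on the table upright in the drawer's lane with the two bottles already standing there, and finally push the right drawer fully shut as well, with everything in it still standing. Leave the other things on the table where they are.

Things in the scene. Friction and masses are not known exactly. Their poses are not given: they have to be found in the camera images.
- chest: grey chest 176 mm deep (x), 260 wide (y), 112 high, fixed. Origin at the centre of its underside; the front faces its own -x, +y is the robot's left, z up. Left: a shallow drawer over a blank panel; right: a full-height drawer; both slide out along the chest's -x, fronts at x = -98 mm when shut. Interlock: while one drawer is more than about 4 mm out, the other is blocked after a few mm.
- left_drawer (a joint): how far the left drawer is out, m: 0 shut, 0.14 fully out; it starts 0.115 to 0.14 out. Slides with about 1 N and stays where it is left.
- right_drawer (a joint): how far the right drawer is out, m: 0 shut (as at the start), 0.14 fully out. Slides with about 1 N and stays where it is left.
- left_handle (a point): middle of the left drawer's handle: a level steel bar 70 mm long along the chest's y axis, 35 mm in front of the drawer's face (about 30 mm free behind it), 86 mm above the table; can be pinched from above, fingers closing along the chest's x. Axes parallel to the chest's; moves with the drawer.
- right_handle (a point): middle of the right drawer's handle: a level steel bar 70 mm long along the chest's y axis, 35 mm in front of the drawer's face (about 30 mm free behind it), 86 mm above the table; can be pinched from above, fingers closing along the chest's x. Axes parallel to the chest's; moves with the drawer.
- left_floor (a point): centre of the left drawer's floor, on its upper face, 56 mm above the table; moves with the drawer, axes parallel to the chest's. Inside +-82 mm in x, +-57 mm in y; side and back walls rise 22 mm over the floor, the front panel 50 mm; the roof leaves 48 mm when shut. With the drawer out by d, the floor from x = -82 mm to d - 82 mm is clear of the chest.
- right_lane (a point): middle of the lane on the right drawer's floor, on its upper face, 12 mm above the table; moves with the drawer, axes parallel to the chest's. The lane runs along x (+-82 mm) between rails 38 mm apart, 22 mm high; the front panel rises 94 mm over the floor. A bottle stands near each end, with room for two between. With the drawer out by d, x from -82 mm to d - 82 mm is clear of the chest.
- bottle_1: resin bottle, 86 mm tall: round body 30 mm across up to 54 mm, collar 20 mm across to 62 mm, thin tapering nozzle above; 46 g. Origin at the centre of its base, z axis from base to nozzle. Lies tipped on the table at the start, nozzle roughly to the robot's right (-y). It may be absent; at least one of bottle_1 and bottle_2 is there.
- bottle_2: resin bottle, 86 mm tall: round body 30 mm across up to 54 mm, collar 20 mm across to 62 mm, thin tapering nozzle above; 46 g. Origin at the centre of its base, z axis from base to nozzle. Lies tipped on the table at the start, nozzle roughly to the robot's right (-y). It may be absent.
- front_bottle: resin bottle, 86 mm tall: round body 30 mm across up to 54 mm, collar 20 mm across to 62 mm, thin tapering nozzle above; 46 g. Origin at the centre of its base, z axis from base to nozzle. Stands already in the right drawer's lane, near the front end; to stay there.
- back_bottle: resin bottle, 86 mm tall: round body 30 mm across up to 54 mm, collar 20 mm across to 62 mm, thin tapering nozzle above; 46 g. Origin at the centre of its base, z axis from base to nozzle. Stands already in the right drawer's lane, near the back end; to stay there.
- jar_1: squat round pigment jar, 36 mm tall, body 38 mm across, screw lid (fixed) 40 mm across from 24 mm up; 28 g. Origin at the centre of its underside, z up. It stands loose on the table at the start. It may be absent; at least one jar is there.
- jar_2: squat round pigment jar, 36 mm tall, body 38 mm across, screw lid (fixed) 40 mm across from 24 mm up; 28 g. Origin at the centre of its underside, z up. It stands loose on the table at the start. It may be absent; at least one jar is there.
- spool_a: bystander: small round spool stand, 37 mm across and 26 mm high, standing among the kit; origin at the centre of its underside. Leave it alone.
- spool_b: bystander: small round spool stand, 37 mm across and 27 mm high; origin at the centre of its underside. Leave it alone.
- peg_rack: bystander: wooden peg block, 48 x 120 x 54 mm (long along its y); origin at the centre of its underside. Leave it alone.
- cup_a: bystander: small mixing cup, 41 mm across and 28 mm high; origin at the centre of its underside. Leave it alone.

How it is judged (in metres and radians):
On the way, in this order (a step that is already met when the one before it is completed fails the run):
1. the loose jars stand in the open left drawer, let go (x of jar_1 in the frame of left_floor between -0.085 and 0.085 m and y of jar_1 in the frame of left_floor between -0.06 and 0.06 m and z of jar_1 in the frame of left_floor between -0.006 and 0.012 m and angle between each of jar_1, jar_2's own z axis and vertical below 0.25 rad and contact force between the fingers and jar_1 below 0.1 N and x of jar_2 in the frame of left_floor between -0.085 and 0.085 m and y of jar_2 in the frame of left_floor between -0.06 and 0.06 m and z of jar_2 in the frame of left_floor between -0.006 and 0.012 m and contact force between the fingers and jar_2 below 0.1 N and value of joint left_drawer above 0.05 m), for 0.2 s.
2. the left drawer is shut, the jars in it (value of joint left_drawer below 0.005 m), for 0.2 s.
3. the right drawer is pulled out (value of joint right_drawer above 0.08 m), for 0.2 s.
4. the tipped bottles stand in the lane of the open right drawer, let go (x of bottle_1 in the frame of right_lane between -0.085 and 0.085 m and y of bottle_1 in the frame of right_lane between -0.012 and 0.012 m and z of bottle_1 in the frame of right_lane between -0.006 and 0.01 m and angle between each of bottle_1, bottle_2's own z axis and vertical below 0.2 rad and contact force between the fingers and bottle_1 below 0.1 N and x of bottle_2 in the frame of right_lane between -0.085 and 0.085 m and y of bottle_2 in the frame of right_lane between -0.012 and 0.012 m and z of bottle_2 in the frame of right_lane between -0.006 and 0.01 m and contact force between the fingers and bottle_2 below 0.1 N and value of joint right_drawer above 0.05 m), for 0.2 s.
5. the right drawer is shut (value of joint right_drawer below 0.005 m), for 0.2 s.
At the end, for the whole second after the job is handed in: Both drawers are shut (within 5 mm); the jars stand on the left drawer's floor; the once tipped bottles and the two that stood there all stand upright (within 0.2 rad) in the right drawer's lane; everything is at rest (value of joint each of left_drawer, right_drawer below 0.005 m and x of jar_1 in the frame of left_floor between -0.085 and 0.085 m and y of jar_1 in the frame of left_floor between -0.06 and 0.06 m and z of jar_1 in the frame of left_floor between -0.006 and 0.012 m and angle between each of jar_1, jar_2's own z axis and vertical below 0.25 rad and x of jar_2 in the frame of left_floor between -0.085 and 0.085 m and y of jar_2 in the frame of left_floor between -0.06 and 0.06 m and z of jar_2 in the frame of left_floor between -0.006 and 0.012 m and x of bottle_1 in the frame of right_lane between -0.085 and 0.085 m and y of bottle_1 in the frame of right_lane between -0.012 and 0.012 m and z of bottle_1 in the frame of right_lane between -0.006 and 0.01 m and angle between each of bottle_1, bottle_2, front_bottle, back_bottle's own z axis and vertical below 0.2 rad and x of bottle_2 in the frame of right_lane between -0.085 and 0.085 m and y of bottle_2 in the frame of right_lane between -0.012 and 0.012 m and z of bottle_2 in the frame of right_lane between -0.006 and 0.01 m and x of front_bottle in the frame of right_lane between -0.085 and 0.085 m and y of front_bottle in the frame of right_lane between -0.012 and 0.012 m and z of front_bottle in the frame of right_lane between -0.006 and 0.01 m and x of back_bottle in the frame of right_lane between -0.085 and 0.085 m and y of back_bottle in the frame of right_lane between -0.012 and 0.012 m and z of back_bottle in the frame of right_lane between -0.006 and 0.01 m and linear speed of each of jar_1, jar_2, bottle_1, bottle_2, front_bottle, back_bottle below 0.03 m/s); the robot touches nothing.
It fails at once if a bystander (a spool, the peg block or the cup) is pushed more than 5 cm away (distance of any of spool_a, spool_b, peg_rack, cup_a from where it was at the start of the episode above 0.05 m).
Of jar_1, jar_2, bottle_1, bottle_2 only 3 to 4 are there at a start; the rules pass over those that are not, and their reading is None.
At some moment in a run one of jar_1, jar_2 may be knocked a few centimetres aside while the robot is not near it.
Once in a run the grip may slacken for a moment while it holds something.
It also fails if it takes over 210 s, if anything falls off the work surface, if the arm or the gripper's body presses on something with over 40 N, if the wrist force passes 120 N, or if a joint passes its speed limit or range.

### The arm

A 7-joint arm with a two-finger parallel gripper is mounted at the origin on a cart in front of the work surface, level with it; the furniture and walls round the work are solid. World frame = base frame: x ahead of the robot, y to its left, z up, the work surface at z = 0. Lengths are in mm, angles in degrees, forces in N, time in s.
With the tool pointing down it reaches from about 400 to 900 mm from the base axis. Payload 5.5 kg.
Tool frame: the origin (TCP) lies midway between the tips of the shut fingers; the grasp point (between the pads) lies 19 mm behind it (arm.grasp_offset is the distance from the TCP to the grasp point, in mm); z points along the fingers, y is the line along which they close (so a half turn about z gives the same grasp; the last joint's range is limited). The gripper opens to 85 mm and grips with 20 to 120 N. Pads are 22 mm wide; open, the fingers measure 114 mm over their backs; the gripper's body (76 mm by 85 mm) begins 54 mm behind the grasp point. The pads swing forward as they close: fully open they stand 13 mm farther back than shut.
Start: joints at [-61.524, 28.699, -24.465, 88.831, 12.651, 65.22, -12.049], TCP at [150.551, 632.324, 231.31] pointing down, gripper open.
Joint ranges: [-164.97, 164.97], [-17.58, 116.51], [-87.97, 89.64], [11.32, 138.91], [-80.73, 260.73], [10.89, 115.49], [-147.41, 147.41]. Speed limits (degrees/s): [147.25, 147.25, 180, 180, 180, 180, 180].

### API

Orientations are given as a 3x3 rotation matrix whose columns are the frame's x, y, z axes.
In Python, from workcell import arm gives the robot as it stands.
- The arm moves only by the tool apply_moves, never from a script. Its argument "plan" is a list of rows, each an object with "xyz": the shift along the world's x, y, z in m, a list of three; "turn": the turn about the world's z in degrees. In form: [{"xyz": [dx, dy, dz], "turn": turn}, ...]. A call has 1 to 12 rows; each row is the pose to reach, as a shift and turn from the pose commanded when the call began; what a row does not reach only later rows make up. A row lasts 1/8 s, in which the tool goes at most 62.5 mm and 10.7 degrees, less where a joint would pass 70% of its speed; a pose out of reach is approached as far as the arm can. A call with a gripper value outside its range is refused whole. "gripper" is the gripper's target within -1 to 1 (shut at 1, half-way at 0, fully open at -1), set as the call begins (left out, the last holds). The fingers move at their own pace and stop on an object; "squeeze" is the grip in N (left out, the last holds). Time passes only in rows, so rows that repeat a pose let the fingers close. It gives the time, the measured TCP pose, the force, the opening and the grip force at its end, in the units of the state.
- arm.state(): the state, without advancing time (a new reading comes with each control period).
- arm.read_camera(name): name is "side" or "top" or "wrist"; returns a dict with "image" (400x640x3 uint8, red, green, blue), "z_map" (400x640 float32, mm along the optical axis (not along the pixel's ray), 0 where there is no reading), "fx", "fy", "cx", "cy" (pixels), "rvec" (rotation vector, rad) and "tvec" (3), from world to camera coordinates, as OpenCV has them; the wrist camera has in their place "hand_eye" (4x4, takes a point from camera to tool coordinates, whose origin is the TCP and whose axes are the flange's). Camera axes: x right, y down, z forward; pixel columns grow to the right and rows downward; lengths in mm; the calibration is good to about 2 mm. A picture is of the moment at which its call begins: read the wrist's pose just before it.
- arm.sign_off(): hands the job in; it is judged then, once.
Trained networks look in the newest picture that a camera, given by its name, has taken for a name from the list of things; names that differ only in an ending like _2 or _b are one class to them, and where a whole thing is asked for, a point or a joint stands for the part that bears it (a point fixed in the world has none). Each returns a list of dicts, best first, with "p" (0 to 1); they miss things now and then, are a little off and sometimes report something else, mostly with a low value. They report only what shows in the picture. A call takes as long as a camera call.
- arm.recognise(camera, thing): "location" ([x, y, z] in mm, in world coordinates, good to about 4 mm: the middle of the surface that is visible of it).
- arm.cut_out(camera, thing): "pixels" (400x640 bool, what is visible of it).
- arm.place_of(camera, thing): "location" ([x, y, z] in mm, in world coordinates, good to about 4 mm: a listed point, or the origin of a listed thing).
The state is a dict: "time": time; "joint_positions": joint angles; "joint_velocities": joint speeds; "joint_efforts": joint torques, N m; "eef_pos": TCP position; "tcp_rot": TCP orientation; "wrist_force": force on the tool from outside, world axes, zero at the start; "wrist_torque": the same for the moment, N m; "grip_width": opening from 0.0 (shut) to 1.0 (fully open); "grip_force": force on a finger pad.
Only numpy, scipy, OpenCV 4.12 (cv2) and the standard library are available. Lean on these libraries where they do the work, as an engineer would, in place of code of your own. Each camera call takes 0.05 s, during which the arm holds its last target. There are 200 camera calls.

## Working session

There is one attempt and no reset: what is moved stays moved. The work goes in short steps, Python scripts to look and compute and a tool call to move; the robot and the scene stay as the last step left them, time stands still between calls to the robot, and variables do not carry over. Pictures are saved under pics/ and viewed, at most 14 in all, crops included, and the job is handed in when it is done.

Besides the shell and the picture viewer there is one more tool, called after "Emit:" by a JSON object that holds its "method" and its "body", one argument or row to a line. apply_moves: Moves the arm, as the interface text tells. Its arguments: {"type":"object","properties":{"plan":{"type":"array"},"gripper":{"type":"number"},"squeeze":{"type":"number"}},"required":["plan"]}

```bash
mkdir -p pics; cat > h.py <<'E'
import numpy as np, cv2
from workcell import arm
def cam(n):
    s=arm.state(); c=arm.read_camera(n)
    if 'hand_eye' in c:
        T=np.eye(4);T[:3,:3]=np.array(s['tcp_rot']);T[:3,3]=s['eef_pos'];M=T@np.array(c['hand_eye'])
    else:
        R=cv2.Rodrigues(np.array(c['rvec'],float))[0];M=np.eye(4);M[:3,:3]=R.T;M[:3,3]=-R.T@np.array(c['tvec'],float).ravel()
    c['M']=M
    z=c['z_map'];v,u=np.mgrid[:400,:640]
    P=np.stack([(u-c['cx'])/c['fx']*z,(v-c['cy'])/c['fy']*z,z],-1)
    c['W']=P@M[:3,:3].T+M[:3,3]; c['W'][z==0]=np.nan
    return c
def save(c,f): cv2.imwrite('pics/'+f,cv2.cvtColor(c['image'],cv2.COLOR_RGB2BGR))
def r(x): return np.round(np.array(x,float),1).tolist()
E
python3 - <<'E'
from h import *
s=arm.state();print(s['time'],s['eef_pos'],s['tcp_rot'],s['grip_width'])
for n in ['top','side']:
    c=cam(n);save(c,n+'0.png');print(n,r(c['M'][:3,3]),c['fx'])
    for t in ['chest','jar_1','bottle_1','spool_a','left_handle','right_handle','left_floor','right_lane','cup_a','peg_rack']:
        print(t,[(round(d['p'],2),r(d['location'])) for d in arm.place_of(n,t)])
E
```

```text
0.0 [150.48407542 631.62832157 230.2589644 ] [[-9.72807536e-01  2.31614458e-01 -4.89856464e-04]
 [ 2.31614973e-01  9.72805698e-01 -1.89179705e-03]
 [ 3.83676115e-05 -1.95381252e-03 -9.99998091e-01]] 0.9991725405694614
top [399.7, 1.2, 1238.4] 384.5833902121225
chest [(0.59, [662.5, 296.7, -0.1]), (0.31, [708.1, -272.4, 1.3])]
jar_1 [(0.52, [632.4, -191.8, 0.8])]
bottle_1 [(0.47, [584.9, -43.8, 15.4]), (0.44, [595.8, -300.2, 15.2])]
spool_a [(0.59, [552.0, -196.6, 1.4]), (0.58, [710.0, -338.7, -0.9]), (0.44, [511.3, 251.4, 58.5])]
left_handle [(0.65, [417.9, 175.6, 87.4])]
right_handle [(0.68, [602.3, 155.2, 88.1])]
left_floor [(0.61, [513.3, 253.8, 59.5])]
right_lane []
cup_a [(0.5, [709.8, -270.7, -0.2]), (0.15, [586.4, -47.6, 13.7])]
peg_rack [(0.87, [721.9, -60.4, -0.5]), (0.21, [595.1, -299.5, 13.2]), (0.16, [417.2, 174.4, 85.0])]
side [520.0, -976.3, 827.8] 460.10372532318985
chest [(0.89, [664.1, 293.7, -2.8]), (0.58, [712.7, -338.3, 1.8]), (0.44, [517.3, 251.8, 56.1]), (0.37, [606.4, 151.2, 87.8])]
jar_1 [(0.58, [629.9, -191.8, -2.7])]
bottle_1 [(0.96, [597.2, -304.6, 11.3]), (0.77, [584.7, -45.1, 15.4])]
spool_a [(0.65, [711.3, -335.9, -2.7])]
left_handle [(0.72, [416.5, 175.6, 85.7])]
right_handle [(0.83, [603.9, 152.4, 89.5])]
left_floor []
right_lane [(0.91, [706.6, 229.2, 13.3])]
cup_a [(0.68, [596.4, -301.6, 11.2]), (0.61, [704.6, -266.9, 1.2])]
peg_rack [(0.86, [719.9, -61.5, -2.3])]
```

View pics/top0.png

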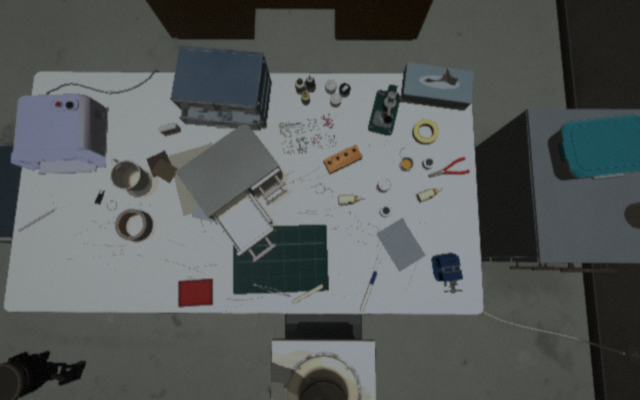

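View pics/side0.png

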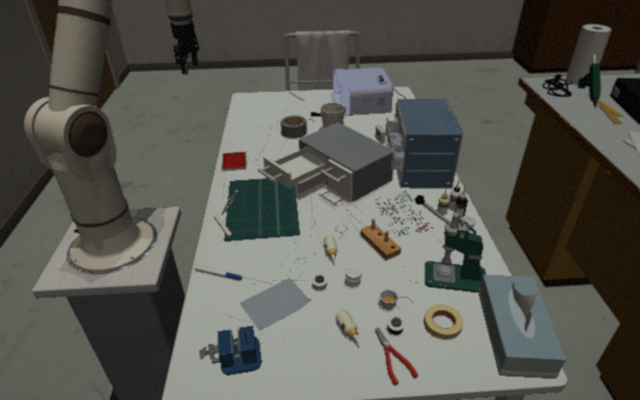

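The top view shows the chest turned about 39°, with its left drawer out at (245,222) and its handle at (262,250). Bottles are at (350,200) and (430,195). There is one light jar at (383,186), with dark-topped spools at (384,211) and (427,163) and the cup at (406,164). The side view agrees. Next I'll measure yaw, heights and axes.

```bash
python3 - <<'E'
from h import *
for n in ['top','side']:
    c=cam(n);W=c['W']
    m=(abs(W[...,2]-112)<6)&(abs(W[...,0]-660)<200)&(abs(W[...,1]-290)<200)
    m=cv2.morphologyEx(m.astype(np.uint8),cv2.MORPH_OPEN,np.ones((3,3)))
    k,l,st,ce=cv2.connectedComponentsWithStats(m);i=1+np.argmax(st[1:,4]);P=W[l==i]
    rc=cv2.minAreaRect(P[:,:2].astype(np.float32));print(n,'roof',rc,'z',np.median(P[:,2]))
    for nm,x,y in [('jar',632,-192),('spool',552,-197),('spoolb',711,-337),('cup',708,-269),('b1',585,-45),('b2',597,-302)]:
        m=(np.hypot(W[...,0]-x,W[...,1]-y)<(65 if nm[0]=='b' else 35))&(W[...,2]>7)
        P=W[m]
        if len(P)<5: print(nm,len(P));continue
        out=[nm,len(P),'ctr',r((P.min(0)+P.max(0))/2),'mean',r(P.mean(0)),'zmax',r(np.percentile(P[:,2],[50,90,100]))]
        out+=['rgb',c['image'][m].mean(0).round().tolist()]
        if nm[0]=='b':
            vx,vy,x0,y0=cv2.fitLine(P[:,:2].astype(np.float32),cv2.DIST_L2,0,.01,.01).ravel()
            if vy>0: vx,vy=-vx,-vy
            t=(P[:,:2]-[x0,y0])@[vx,vy];out+=['axis deg',round(float(np.degrees(np.arctan2(vy,vx))),1),'base',r([x0+vx*t.min(),y0+vy*t.min()]),'tip',r([x0+vx*t.max(),y0+vy*t.max()])]
        print(*out)
E
```

```text
top roof ((663.2973022460938, 294.32666015625), (177.98939514160156, 261.04986572265625), 37.51852035522461) z 112.63271997625259
jar 132 ctr [633.1, -188.5, 23.7] mean [631.7, -186.5, 32.7] zmax [34.3, 37.2, 40.4] rgb [128.0, 132.0, 134.0]
spool 108 ctr [552.0, -194.6, 21.2] mean [551.3, -193.6, 20.5] zmax [20.3, 25.4, 29.2] rgb [100.0, 104.0, 107.0]
spoolb 106 ctr [710.0, -336.7, 19.3] mean [708.7, -336.3, 22.0] zmax [22.1, 28.6, 30.5] rgb [97.0, 101.0, 104.0]
cup 108 ctr [706.3, -265.1, 19.7] mean [709.2, -266.7, 16.6] zmax [13.9, 26.9, 32.4] rgb [108.0, 92.0, 65.0]
b1 170 ctr [578.3, -52.2, 21.0] mean [585.5, -71.9, 25.0] zmax [26.1, 30.2, 34.8] rgb [126.0, 126.0, 107.0] axis deg -84.7 base [578.8, 1.3] tip [588.8, -107.1]
b2 177 ctr [610.2, -329.1, 21.5] mean [602.0, -326.2, 24.4] zmax [25.5, 30.2, 34.9] rgb [123.0, 123.0, 104.0] axis deg -67.7 base [591.6, -301.0] tip [617.1, -362.9]
side roof ((662.4295654296875, 290.8194580078125), (180.96730041503906, 264.0061340332031), 37.142417907714844) z 111.05468749306141
jar 263 ctr [632.4, -192.8, 22.9] mean [631.7, -198.1, 28.1] zmax [32.9, 36.0, 38.1] rgb [127.0, 126.0, 121.0]
spool 165 ctr [551.0, -196.9, 17.5] mean [550.5, -202.3, 19.5] zmax [19.4, 25.8, 27.6] rgb [101.0, 103.0, 100.0]
spoolb 223 ctr [709.0, -340.2, 19.3] mean [708.2, -344.4, 20.5] zmax [19.9, 27.2, 30.9] rgb [95.0, 98.0, 95.0]
cup 228 ctr [705.1, -268.8, 18.8] mean [706.0, -265.9, 17.5] zmax [18.0, 26.6, 30.6] rgb [93.0, 88.0, 77.0]
b1 210 ctr [585.5, -78.2, 21.9] mean [584.7, -81.2, 23.5] zmax [24.6, 29.2, 33.5] rgb [135.0, 129.0, 105.0] axis deg -82.4 base [580.0, -45.8] tip [588.6, -109.8]
b2 359 ctr [601.6, -333.7, 20.0] mean [601.4, -336.6, 23.4] zmax [24.6, 28.9, 32.2] rgb [130.0, 125.0, 102.0] axis deg -65.0 base [587.0, -305.6] tip [614.6, -364.8]
```

Emit:
{"method": "apply_moves", "body": {
  "plan": [
    {"xyz": [0.03,-0.045,0],"turn": -3},
    {"xyz": [0.3,-0.5,0],"turn": -39.3},
    {"xyz": [0.3,-0.5,0],"turn": -39.3},
    {"xyz": [0.3,-0.5,0],"turn": -39.3},
    {"xyz": [0.3,-0.5,0],"turn": -39.3},
    {"xyz": [0.3,-0.5,0],"turn": -39.3},
    {"xyz": [0.3,-0.5,0],"turn": -39.3},
    {"xyz": [0.3,-0.5,0],"turn": -39.3},
    {"xyz": [0.3,-0.5,0],"turn": -39.3},
    {"xyz": [0.3,-0.5,0],"turn": -39.3},
    {"xyz": [0.3,-0.5,0],"turn": -39.3},
    {"xyz": [0.3,-0.5,0],"turn": -39.3}
  ],
  "gripper": -1
}}

```text
time: 2.7
eef_pos: [450.1, 133.2, 231.3]
tcp_rot: [[-0.607, 0.795, -0.0], [0.795, 0.607, 0.001], [0.001, 0.0, -1.0]]
wrist_force: [-0.6, 0.6, 0.1]
grip_width: 1.0
grip_force: 0.0
```

Emit:
{"method": "apply_moves", "body": {
  "plan": [
    {"xyz": [0.182,-0.325,-0.05],"turn": 0},
    {"xyz": [0.182,-0.325,-0.05],"turn": 0},
    {"xyz": [0.182,-0.325,-0.05],"turn": 0},
    {"xyz": [0.182,-0.325,-0.05],"turn": 0},
    {"xyz": [0.182,-0.325,-0.05],"turn": 0},
    {"xyz": [0.182,-0.325,-0.05],"turn": 0},
    {"xyz": [0.182,-0.325,-0.05],"turn": 0},
    {"xyz": [0.182,-0.325,-0.05],"turn": 0},
    {"xyz": [0.182,-0.325,-0.05],"turn": 0}
  ]
}}

```text
time: 3.82
eef_pos: [632.8, -189.4, 181.6]
tcp_rot: [[-0.609, 0.793, 0.0], [0.793, 0.609, 0.002], [0.001, 0.001, -1.0]]
wrist_force: [0.1, 0.1, 0.2]
grip_width: 1.0
grip_force: 0.0
```

```bash
python3 - <<'E'
from h import *
c=cam('wrist');save(c,'w1.png');W=c['W'];s=arm.state();print(r(s['eef_pos']),r(c['M'][:3,3]),r(s['joint_positions']))
m=(np.hypot(W[...,0]-632,W[...,1]+192)<60)&(W[...,2]>10)
P=W[m];print(len(P))
if len(P):
    T=P[P[:,2]>30];print(np.median(T[:,2]),cv2.minEnclosingCircle(T[:,:2].astype(np.float32)),r(T.mean(0)))
print([(d['p'],r(d['location'])) for d in arm.place_of('wrist','jar_1')])
E
```

```text
[632.8, -189.8, 181.8] [584.8, -126.8, 323.8] [7.5, 30.6, 9.6, 90.7, -5.8, 59.1, 56.4]
27873
246.74787405352117 ((631.9783935546875, -191.9769287109375), 59.995723724365234) [624.9, -184.4, 230.8]
[(0.78, [635.1, -191.6, -2.3])]
```

Emit:
{"method": "apply_moves", "body": {
  "plan": [
    {"xyz": [0.001,-0.002,-0.06],"turn": 0},
    {"xyz": [0.001,-0.002,-0.12],"turn": 0},
    {"xyz": [0.001,-0.002,-0.15],"turn": 0},
    {"xyz": [0.001,-0.002,-0.175],"turn": 0},
    {"xyz": [0.001,-0.002,-0.175],"turn": 0}
  ]
}}

```text
time: 4.55
eef_pos: [631.8, -192.9, 4.5]
tcp_rot: [[-0.607, 0.795, -0.004], [0.795, 0.607, 0.002], [0.004, -0.002, -1.0]]
wrist_force: [-0.5, -0.3, 0.1]
grip_width: 0.999
grip_force: 0.0
```

Emit:
{"method": "apply_moves", "body": {
  "plan": [
    {"xyz": [0,0,0],"turn": 0},
    {"xyz": [0,0,0],"turn": 0},
    {"xyz": [0,0,0],"turn": 0},
    {"xyz": [0,0,0],"turn": 0},
    {"xyz": [0,0,0],"turn": 0},
    {"xyz": [0,0,0],"turn": 0}
  ],
  "gripper": 1,
  "squeeze": 40
}}

```text
time: 5.3
eef_pos: [634.7, -194.8, 8.2]
tcp_rot: [[-0.606, 0.795, 0.002], [0.795, 0.606, -0.0], [-0.002, 0.002, -1.0]]
wrist_force: [-1.7, 0.5, 5.3]
grip_width: 0.446
grip_force: 39.6
```

Emit:
{"method": "apply_moves", "body": {
  "plan": [
    {"xyz": [0,0,0.05],"turn": 0},
    {"xyz": [0,0,0.1],"turn": 0},
    {"xyz": [-0.02,0.05,0.15],"turn": 0},
    {"xyz": [-0.13,0.435,0.17],"turn": 0},
    {"xyz": [-0.13,0.435,0.17],"turn": 0},
    {"xyz": [-0.13,0.435,0.17],"turn": 0},
    {"xyz": [-0.13,0.435,0.17],"turn": 0},
    {"xyz": [-0.13,0.435,0.17],"turn": 0},
    {"xyz": [-0.13,0.435,0.17],"turn": 0},
    {"xyz": [-0.13,0.435,0.17],"turn": 0},
    {"xyz": [-0.13,0.435,0.17],"turn": 0},
    {"xyz": [-0.13,0.435,0.17],"turn": 0}
  ]
}}

```text
time: 6.8
eef_pos: [503.9, 239.4, 176.6]
tcp_rot: [[-0.606, 0.796, 0.001], [0.796, 0.606, -0.0], [-0.001, 0.0, -1.0]]
wrist_force: [0.3, -0.4, 0.4]
grip_width: 0.445
grip_force: 40.3
```

```bash
python3 - <<'E'
from h import *
s=arm.state();print(r(s['eef_pos']),s['grip_width'],s['grip_force'],r(s['joint_positions']))
c=cam('wrist');save(c,'w2.png')
for n in ['wrist','top','side']:
    if n!='wrist': c=cam(n)
    for t in ['left_floor','left_handle','right_handle','jar_1']: print(n,t,[(round(d['p'],2),r(d['location'])) for d in arm.place_of(n,t)])
E
```

```text
[503.9, 239.4, 176.6] 0.44455071729154366 40.27237594127655 [-30.8, 20.9, 3.2, 106.1, -1.4, 53.0, 10.3]
wrist left_floor [(0.74, [521.8, 252.6, 57.7])]
wrist left_handle [(0.9, [416.8, 177.1, 84.1])]
wrist right_handle [(0.91, [599.9, 156.2, 84.9])]
wrist jar_1 [(0.86, [501.6, 240.7, 166.3])]
top left_floor [(0.47, [709.3, -271.6, 1.6])]
top left_handle [(0.77, [417.8, 177.4, 89.3])]
top right_handle [(0.76, [603.6, 150.9, 86.5])]
top jar_1 []
side left_floor [(0.79, [518.8, 250.2, 56.6])]
side left_handle [(0.6, [419.3, 175.8, 88.4])]
side right_handle [(0.77, [606.5, 149.9, 85.3]), (0.36, [593.0, -305.9, 14.2])]
side jar_1 [(0.44, [499.8, 241.3, 164.0]), (0.41, [663.2, 293.2, -0.2])]
```

View pics/w2.png

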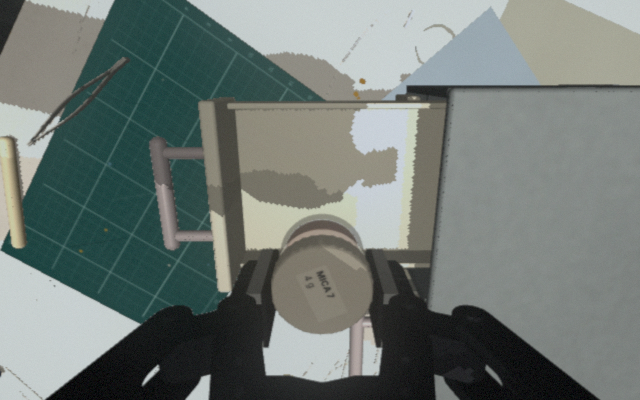

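The wrist view shows the jar held at (322,275) over the drawer interior, front panel at column 220, chest roof from column 445. Lowering.

Emit:
{"method": "apply_moves", "body": {
  "plan": [
    {"xyz": [0,0,-0.04],"turn": 0},
    {"xyz": [0,0,-0.08],"turn": 0},
    {"xyz": [0,0,-0.1],"turn": 0},
    {"xyz": [0,0,-0.106],"turn": 0},
    {"xyz": [0,0,-0.11],"turn": 0},
    {"xyz": [0,0,-0.11],"turn": 0}
  ]
}}

```text
time: 8.3
eef_pos: [504.1, 240.6, 67.0]
tcp_rot: [[-0.606, 0.795, 0.001], [0.795, 0.606, 0.001], [-0.0, 0.001, -1.0]]
wrist_force: [-0.6, 0.2, -0.7]
grip_width: 0.445
grip_force: 40.3
```

Emit:
{"method": "apply_moves", "body": {
  "plan": [
    {"xyz": [0,0,0],"turn": 0},
    {"xyz": [0,0,0],"turn": 0},
    {"xyz": [0,0,0],"turn": 0},
    {"xyz": [0,0,0],"turn": 0}
  ],
  "gripper": -0.4
}}

```text
time: 8.8
eef_pos: [503.6, 240.3, 66.4]
tcp_rot: [[-0.606, 0.795, 0.0], [0.795, 0.606, 0.0], [0.0, 0.0, -1.0]]
wrist_force: [-1.2, -0.0, 0.5]
grip_width: 0.7
grip_force: 0.0
```

Emit:
{"method": "apply_moves", "body": {
  "plan": [
    {"xyz": [0,0,0.05],"turn": 0},
    {"xyz": [0,0,0.1],"turn": 0},
    {"xyz": [0,0,0.12],"turn": 0},
    {"xyz": [0,0,0.12],"turn": 0}
  ]
}}

```text
time: 9.3
eef_pos: [504.8, 241.0, 188.3]
tcp_rot: [[-0.606, 0.795, 0.004], [0.795, 0.606, 0.002], [-0.001, 0.004, -1.0]]
wrist_force: [-0.1, -1.0, -0.5]
grip_width: 0.702
grip_force: 0.0
```

```bash
python3 - <<'E'
from h import *
s=arm.state();print(s['time'],r(s['eef_pos']))
for n in ['wrist','top','side']:
    c=cam(n)
    if n=='wrist': save(c,'w3.png')
    for t in ['left_floor','jar_1']: print(n,t,[(round(d['p'],2),r(d['location'])) for d in arm.place_of(n,t)])
E
```

```text
9.3 [504.8, 241.0, 188.3]
wrist left_floor [(0.79, [520.0, 254.5, 57.0]), (0.56, [416.2, 179.0, 85.2])]
wrist jar_1 [(0.73, [500.6, 243.1, 55.2]), (0.52, [599.9, 153.2, 86.1])]
top left_floor [(0.65, [514.4, 252.9, 56.9])]
top jar_1 [(0.61, [500.9, 240.0, 54.9])]
side left_floor [(0.71, [517.7, 252.2, 58.8])]
side jar_1 [(0.5, [499.3, 244.5, 52.0]), (0.42, [584.5, -45.3, 13.6])]
```

View pics/w3.png

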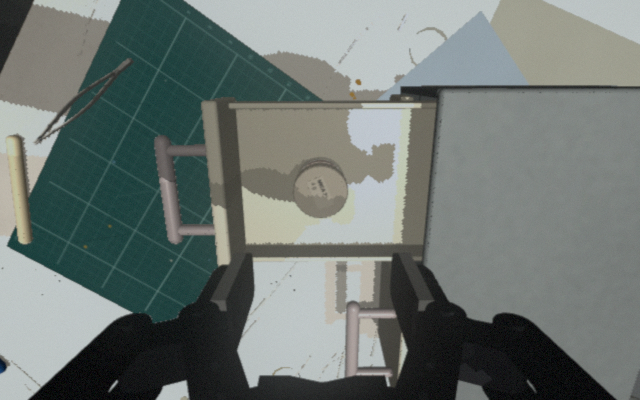

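The wrist view shows the jar standing in the drawer at (320,188). Now I'll shut the left drawer with closed fingers pushing on its handle.

Emit:
{"method": "apply_moves", "body": {
  "plan": [
    {"xyz": [-0.06,-0.045,0],"turn": 0},
    {"xyz": [-0.119,-0.089,0],"turn": 0},
    {"xyz": [-0.119,-0.089,0],"turn": 0},
    {"xyz": [-0.119,-0.089,0],"turn": 0},
    {"xyz": [-0.119,-0.089,-0.05],"turn": 0},
    {"xyz": [-0.119,-0.089,-0.1],"turn": 0},
    {"xyz": [-0.119,-0.089,-0.113],"turn": 0},
    {"xyz": [-0.119,-0.089,-0.113],"turn": 0}
  ],
  "gripper": 1
}}

```text
time: 10.75
eef_pos: [384.9, 151.7, 73.0]
tcp_rot: [[-0.606, 0.795, -0.001], [0.795, 0.606, -0.001], [0.0, -0.001, -1.0]]
wrist_force: [-0.1, -0.5, 0.8]
grip_width: 0.001
grip_force: 0.0
```

Emit:
{"method": "apply_moves", "body": {
  "plan": [
    {"xyz": [0.008,0.006,0],"turn": 0},
    {"xyz": [0.016,0.012,0],"turn": 0},
    {"xyz": [0.024,0.018,0],"turn": 0},
    {"xyz": [0.032,0.024,0],"turn": 0},
    {"xyz": [0.04,0.03,0],"turn": 0},
    {"xyz": [0.048,0.036,0],"turn": 0},
    {"xyz": [0.056,0.042,0],"turn": 0},
    {"xyz": [0.064,0.048,0],"turn": 0},
    {"xyz": [0.072,0.054,0],"turn": 0},
    {"xyz": [0.08,0.06,0],"turn": 0}
  ]
}}

```text
time: 12.0
eef_pos: [464.8, 211.8, 73.2]
tcp_rot: [[-0.606, 0.795, -0.0], [0.795, 0.606, -0.0], [0.0, -0.0, -1.0]]
wrist_force: [-2.0, 0.7, 0.2]
grip_width: -0.003
grip_force: 0.7
```

Emit:
{"method": "apply_moves", "body": {
  "plan": [
    {"xyz": [0.008,0.006,0],"turn": 0},
    {"xyz": [0.016,0.012,0],"turn": 0},
    {"xyz": [0.024,0.018,0],"turn": 0},
    {"xyz": [0.03,0.023,0],"turn": 0},
    {"xyz": [0.034,0.026,0],"turn": 0},
    {"xyz": [0.038,0.029,0],"turn": 0},
    {"xyz": [0.041,0.0315,0],"turn": 0},
    {"xyz": [0.041,0.0315,0],"turn": 0}
  ]
}}

```text
time: 13.0
eef_pos: [506.2, 243.1, 73.5]
tcp_rot: [[-0.606, 0.795, 0.001], [0.795, 0.606, 0.001], [-0.0, 0.001, -1.0]]
wrist_force: [1.1, -0.5, 0.4]
grip_width: -0.0
grip_force: 0.0
```

```bash
python3 - <<'E'
from h import *
for n in ['wrist','top','side']:
    c=cam(n)
    print([(n,t,r([d['location'] for d in arm.place_of(n,t)][:1])) for t in ['left_handle','right_handle']])
E
```

```text
[('wrist', 'left_handle', []), ('wrist', 'right_handle', [])]
[('top', 'left_handle', [[521.3, 255.1, 89.4]]), ('top', 'right_handle', [[603.8, 152.6, 87.8]])]
[('side', 'left_handle', [[520.8, 254.0, 84.9]]), ('side', 'right_handle', [[624.1, 332.3, 56.8]])]
```

Emit:
{"method": "apply_moves", "body": {
  "plan": [
    {"xyz": [0.002,0.0015,0],"turn": 0},
    {"xyz": [0.004,0.003,0],"turn": 0},
    {"xyz": [0.005,0.004,0],"turn": 0},
    {"xyz": [0.005,0.004,0],"turn": 0}
  ]
}}

```text
time: 13.95
eef_pos: [509.1, 245.5, 73.0]
tcp_rot: [[-0.606, 0.796, -0.003], [0.796, 0.606, -0.002], [0.0, -0.004, -1.0]]
wrist_force: [-4.8, -3.6, 5.4]
grip_width: -0.003
grip_force: 3.1
```

Emit:
{"method": "apply_moves", "body": {
  "plan": [
    {"xyz": [0.002,0.0015,0],"turn": 0},
    {"xyz": [0.003,0.0025,0],"turn": 0},
    {"xyz": [0.003,0.0025,0],"turn": 0}
  ]
}}

```text
time: 14.32
eef_pos: [509.3, 245.7, 72.7]
tcp_rot: [[-0.605, 0.796, -0.009], [0.796, 0.605, -0.006], [0.001, -0.011, -1.0]]
wrist_force: [-12.3, -8.5, 13.5]
grip_width: -0.0
grip_force: 7.8
```

Emit:
{"method": "apply_moves", "body": {
  "plan": [
    {"xyz": [-0.024,-0.018,0],"turn": 0},
    {"xyz": [-0.024,-0.018,0],"turn": 0},
    {"xyz": [-0.024,-0.018,0.06],"turn": 0},
    {"xyz": [-0.024,-0.018,0.12],"turn": 0},
    {"xyz": [0.04,-0.06,0.12],"turn": 0},
    {"xyz": [0.09,-0.095,0.12],"turn": 0},
    {"xyz": [0.09,-0.095,0.12],"turn": 0},
    {"xyz": [0.09,-0.095,0.12],"turn": 0},
    {"xyz": [0.09,-0.095,0.12],"turn": 0}
  ],
  "gripper": 0.35
}}

```text
time: 15.45
eef_pos: [602.4, 156.4, 193.0]
tcp_rot: [[-0.608, 0.794, -0.001], [0.794, 0.608, 0.001], [0.002, -0.0, -1.0]]
wrist_force: [-0.2, -0.7, 0.0]
grip_width: 0.327
grip_force: 0.0
```

```bash
python3 - <<'E'
from h import *
s=arm.state();print(s['time'],r(s['eef_pos']),s['grip_width'])
for n in ['wrist','top','side']:
    c=cam(n)
    print([(n,t,r([d['location'] for d in arm.place_of(n,t)][:1])) for t in ['left_handle','right_handle']])
    if n=='wrist':
        save(c,'w4.png')
E
```

```text
15.45 [602.4, 156.4, 193.0] 0.3269321655058335
[('wrist', 'left_handle', []), ('wrist', 'right_handle', [[601.1, 153.1, 86.5]])]
[('top', 'left_handle', []), ('top', 'right_handle', [[601.1, 150.6, 86.3]])]
[('side', 'left_handle', [[520.7, 258.2, 83.1]]), ('side', 'right_handle', [[606.2, 150.5, 82.7]])]
```

View pics/w4.png

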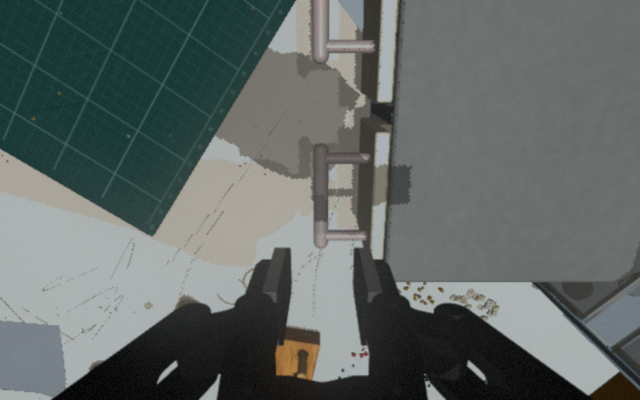

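The bar is at (321,195), centred between the fingers at columns 285 and 360. Descending and pinching.

Emit:
{"method": "apply_moves", "body": {
  "plan": [
    {"xyz": [0,-0.003,-0.05],"turn": 0},
    {"xyz": [0,-0.003,-0.09],"turn": 0},
    {"xyz": [0,-0.003,-0.11],"turn": 0},
    {"xyz": [0,-0.003,-0.122],"turn": 0},
    {"xyz": [0,-0.003,-0.122],"turn": 0}
  ]
}}

```text
time: 16.52
eef_pos: [603.7, 151.4, 71.3]
tcp_rot: [[-0.606, 0.795, -0.0], [0.795, 0.606, -0.0], [0.0, -0.0, -1.0]]
wrist_force: [-0.5, 1.0, 0.4]
grip_width: 0.325
grip_force: 0.0
```

Emit:
{"method": "apply_moves", "body": {
  "plan": [
    {"xyz": [0,0,0],"turn": 0},
    {"xyz": [0,0,0],"turn": 0},
    {"xyz": [0,0,0],"turn": 0},
    {"xyz": [0,0,0],"turn": 0}
  ],
  "gripper": 1,
  "squeeze": 40
}}

```text
time: 17.02
eef_pos: [604.8, 151.7, 72.7]
tcp_rot: [[-0.606, 0.795, 0.003], [0.795, 0.606, 0.001], [-0.001, 0.003, -1.0]]
wrist_force: [-0.6, 0.1, 5.7]
grip_width: 0.107
grip_force: 39.6
```

Emit:
{"method": "apply_moves", "body": {
  "plan": [
    {"xyz": [-0.003,-0.0023,0],"turn": 0},
    {"xyz": [-0.009,-0.0069,0],"turn": 0},
    {"xyz": [-0.017,-0.013,0],"turn": 0},
    {"xyz": [-0.025,-0.0191,0],"turn": 0},
    {"xyz": [-0.033,-0.0252,0],"turn": 0},
    {"xyz": [-0.041,-0.0313,0],"turn": 0},
    {"xyz": [-0.049,-0.0374,0],"turn": 0},
    {"xyz": [-0.055,-0.042,0],"turn": 0},
    {"xyz": [-0.058,-0.0443,0],"turn": 0},
    {"xyz": [-0.058,-0.0443,0],"turn": 0}
  ]
}}

```text
time: 18.27
eef_pos: [546.4, 107.0, 72.6]
tcp_rot: [[-0.606, 0.796, 0.002], [0.796, 0.606, 0.001], [-0.001, 0.002, -1.0]]
wrist_force: [-0.3, -0.8, 8.9]
grip_width: 0.108
grip_force: 39.8
```

Emit:
{"method": "apply_moves", "body": {
  "plan": [
    {"xyz": [-0.003,-0.0023,0],"turn": 0},
    {"xyz": [-0.009,-0.0069,0],"turn": 0},
    {"xyz": [-0.017,-0.013,0],"turn": 0},
    {"xyz": [-0.025,-0.0191,0],"turn": 0},
    {"xyz": [-0.033,-0.0252,0],"turn": 0},
    {"xyz": [-0.041,-0.0313,0],"turn": 0},
    {"xyz": [-0.046,-0.0351,0],"turn": 0},
    {"xyz": [-0.05,-0.038,0],"turn": 0},
    {"xyz": [-0.05,-0.038,0],"turn": 0},
    {"xyz": [-0.05,-0.038,0],"turn": 0}
  ]
}}

```text
time: 19.52
eef_pos: [496.6, 68.9, 72.6]
tcp_rot: [[-0.606, 0.796, 0.002], [0.796, 0.606, 0.0], [-0.001, 0.002, -1.0]]
wrist_force: [0.2, -0.9, 10.2]
grip_width: 0.105
grip_force: 39.9
```

Emit:
{"method": "apply_moves", "body": {
  "plan": [
    {"xyz": [0,0,0],"turn": 0},
    {"xyz": [0,0,0],"turn": 0},
    {"xyz": [0,0,0],"turn": 0},
    {"xyz": [0,0,0.05],"turn": 0},
    {"xyz": [0,0,0.1],"turn": 0},
    {"xyz": [0.03,0.0,0.18],"turn": 0},
    {"xyz": [0.08,0.0,0.18],"turn": 0},
    {"xyz": [0.08,0,0.18],"turn": 0},
    {"xyz": [0.08,0,0.18],"turn": 0}
  ],
  "gripper": 0.35
}}

```text
time: 20.65
eef_pos: [574.5, 68.9, 250.1]
tcp_rot: [[-0.606, 0.795, -0.003], [0.795, 0.606, -0.0], [0.001, -0.002, -1.0]]
wrist_force: [0.1, 0.5, -0.1]
grip_width: 0.327
grip_force: 0.0
```

```bash
python3 - <<'E'
from h import *
s=arm.state();print(s['time'],r(s['eef_pos']),s['grip_width'])
for n in ['wrist','top','side']:
    c=cam(n)
    for t in ['right_handle','right_lane','front_bottle']: print(n,t,[(round(d['p'],2),r(d['location'])) for d in arm.place_of(n,t)])
    if n=='wrist':
        save(c,'w5.png')
E
```

```text
20.65 [574.5, 68.9, 250.1] 0.32700461883354637
wrist right_handle [(0.98, [493.8, 74.1, 84.9])]
wrist right_lane [(0.82, [595.5, 152.9, 13.1])]
wrist front_bottle [(0.74, [550.3, 109.5, 7.6]), (0.43, [551.1, -193.3, 0.1])]
top right_handle [(0.52, [707.8, -339.7, 1.2])]
top right_lane []
top front_bottle [(0.34, [551.1, -199.2, -2.7]), (0.25, [708.7, -338.1, -2.4])]
side right_handle [(0.9, [496.9, 70.7, 83.5])]
side right_lane [(0.58, [595.2, 146.9, 13.6])]
side front_bottle []
```

View pics/w5.png

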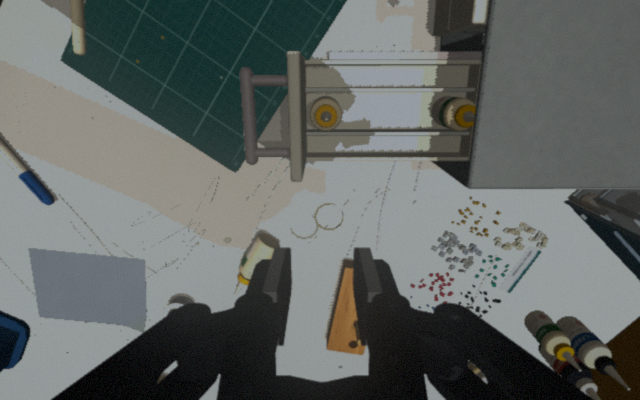

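The wrist view shows the drawer open, front bottle standing at (326,113), back bottle at (458,113), with the gap between them clear. Tipped bottle 1 is partly hidden at (257,262).

```bash
cat >> h.py <<'E'
C0=np.array([663.,293.]);a=np.radians(37.35);X=np.array([np.cos(a),np.sin(a)]);Y=np.array([-X[1],X[0]])
def tc(p): d=np.asarray(p)[...,:2]-C0; return np.stack([d@X,d@Y],-1)
def fc(x,y): return C0+x*X+y*Y
E
python3 - <<'E'
from h import *
c=cam('wrist');W=c['W'];q=tc(W)
m=(q[...,0]>-165)&(q[...,0]<-140)&(q[...,1]>-150)&(q[...,1]<0)
yy=q[m][:,1];zz=W[m][:,2]
for b in range(-140,-5,4):
    k=(yy>=b)&(yy<b+4)
    if k.any(): print(b+2,round(float(np.median(zz[k])),1),end='; ')
print()
for nm,lo,hi in [('front',-230,-170),('back',-110,-50)]:
    m=(q[...,0]>lo)&(q[...,0]<hi)&(abs(q[...,1]+74)<18)&(W[...,2]>55)&(W[...,2]<110)
    P=W[m];Q=q[m]
    if len(P): print(nm,r(np.median(Q,0)),r([P[:,2].max()]),r((Q.min(0)+Q.max(0))/2),r(Q.max(0)-Q.min(0)))
m=(abs(W[...,2]-86)<7)&(q[...,0]<-255)&(q[...,0]>-290)&(abs(q[...,1]+74)<60);print('bar',r((q[m].min(0)+q[m].max(0))/2),r(np.median(W[m],0)), r(q[m].max(0)-q[m].min(0)))
m=(abs(W[...,2]-106)<5)&(q[...,0]<-215)&(q[...,0]>-260)&(abs(q[...,1]+74)<80);print('front',r((q[m].min(0)+q[m].max(0))/2),r(q[m].max(0)-q[m].min(0)))
m=(abs(W[...,2]-112)<5)&(q[...,0]>-100);print('roof',r(q[m].min(0)))
E
```

```text
-138 -0.5; -134 309.5; -130 307.8; -126 307.7; -122 322.4; -118 322.4; -114 322.5; -110 12.2; -106 11.4; -102 11.4; -98 33.4; -94 23.0; -90 11.5; -86 11.5; -82 11.6; -78 11.4; -74 11.4; -70 11.6; -66 11.4; -62 11.4; -58 11.5; -54 33.2; -50 11.5; -46 11.4; -42 11.4; -38 11.6; -34 11.4; -30 37.1; -26 37.4; -22 37.5; -18 -0.7; -14 -0.8; -10 -0.7; -6 -0.8; 
front [-211.2, -73.9] [107.4] [-209.7, -74.1] [40.6, 35.7]
back [-85.4, -74.1] [110.0] [-72.5, -74.0] [44.5, 36.0]
bar [-264.6, -75.6] [494.1, 73.1, 89.9] [19.1, 80.2]
front [-228.5, -75.1] [10.1, 100.7]
roof [-95.5, -180.2]
```

Emit:
{"method": "apply_moves", "body": {
  "plan": [
    {"xyz": [0.05,-0.05,-0.04],"turn": -10},
    {"xyz": [0.08,-0.08,-0.05],"turn": -20},
    {"xyz": [0.06,-0.13,-0.05],"turn": -30},
    {"xyz": [0.01,-0.16,-0.05],"turn": -30},
    {"xyz": [0.01,-0.16,-0.05],"turn": -30},
    {"xyz": [0.01,-0.16,-0.05],"turn": -30},
    {"xyz": [0.01,-0.16,-0.05],"turn": -30}
  ],
  "gripper": -0.2
}}

```text
time: 22.18
eef_pos: [587.0, -89.4, 201.7]
tcp_rot: [[-0.13, 0.992, 0.002], [0.992, 0.13, 0.001], [0.0, 0.002, -1.0]]
wrist_force: [0.1, 0.9, -0.2]
grip_width: 0.601
grip_force: 0.0
```

```bash
python3 - <<'E'
from h import *
c=cam('wrist');save(c,'w6.png');s=arm.state();print(r(s['eef_pos']),r(c['M'][:3,3]),r(c['M'][:3,2]*100))
print([(d['p'],r(d['location'])) for d in arm.place_of('wrist','bottle_1')])
E
```

```text
[586.8, -89.5, 201.6] [576.7, -10.9, 343.9] [4.2, -30.6, -95.1]
[(0.73, [596.9, -302.2, 14.4]), (0.7, [584.0, -44.2, 15.3])]
```

View pics/w6.png

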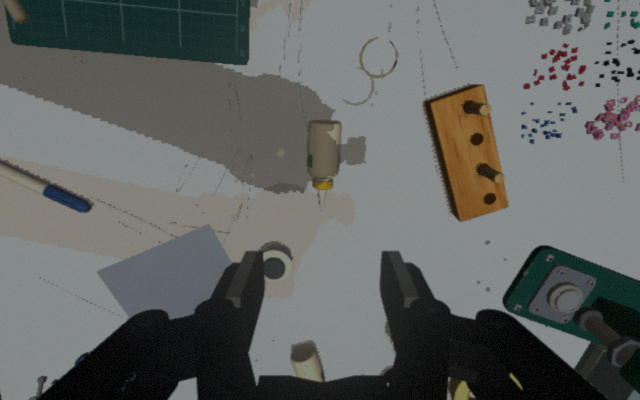

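The wrist view shows bottle 1 with its body at (324,145), collar at (322,184), tip at (322,206), spool at (275,265) and the peg block at (470,150). I'll compute its axis and the collar position.

```bash
cat >> h.py <<'E'
def bottle(near,n='wrist'):
    c=cam(n);b=min(arm.cut_out(n,'bottle_1'),key=lambda d:np.hypot(*(np.nanmedian(c['W'][d['pixels']],0)[:2]-near)))
    m=b['pixels'];v,u=np.nonzero(m)
    D=np.stack([(u-c['cx'])/c['fx'],(v-c['cy'])/c['fy'],np.ones(len(u))],-1)@c['M'][:3,:3].T;o=c['M'][:3,3]
    P=(o+D*((15-o[2])/D[:,2])[:,None])[:,:2]   # on the axis plane
    d=cv2.fitLine(P.astype(np.float32),cv2.DIST_HUBER,0,.01,.01).ravel();e=d[:2]*(-1 if d[1]>0 else 1);o2=P.mean(0)
    t=(P-o2)@e; g=np.array([-e[1],e[0]])
    for lo in np.arange(t.min(),t.max(),6):
        k=(t>=lo)&(t<lo+6)
        if k.any(): w=(P[k]-o2)@g;print(round(lo-t.min()),r([w.min(),w.max()]),end=' ')
    z=c['W'][m][:,2]
    print('\np',b['p'],'axis',np.degrees(np.arctan2(e[1],e[0])),'tip',r(o2+e*t.max()),'base',r(o2+e*t.min()),'len',t.max()-t.min(),'z',r(np.nanpercentile(z,[50,98])))
    tip=o2+e*t.max();print('collar(28 behind tip)',r(tip-28*e),'base by tip',r(tip-86*e))
E
python3 - <<'E'
from h import *
bottle([585,-70]); bottle([585,-70],'side');bottle([600,-325],'side');bottle([600,-325],'top')
E
```

```text
0 [-14.5, 14.7] 6 [-14.5, 15.0] 12 [-14.3, 15.1] 18 [-14.1, 14.8] 24 [-14.7, 15.1] 30 [-14.7, 14.5] 36 [-14.5, 14.9] 42 [-14.4, 14.1] 48 [-14.2, 12.4] 54 [-9.2, 9.1] 60 [-8.1, 9.2] 66 [-4.0, 4.6] 72 [-2.8, 3.0] 78 [-1.6, 1.4] 
p 0.72 axis -84.95568 tip [591.6, -127.7] base [584.3, -44.4] len 83.635210093487 z [26.3, 30.1]
collar(28 behind tip) [589.2, -99.9] base by tip [584.1, -42.1]
0 [-6.9, 9.1] 6 [-10.6, 11.2] 12 [-13.8, 13.3] 18 [-14.9, 12.7] 24 [-12.8, 14.1] 30 [-13.8, 13.5] 36 [-14.3, 14.9] 42 [-15.4, 14.3] 48 [-13.3, 13.2] 54 [-14.3, 15.2] 60 [-12.3, 14.0] 66 [-12.8, 13.4] 72 [-8.7, 9.7] 78 [-7.2, 6.0] 84 [-2.7, 5.5] 90 [-0.7, -0.7] 
p 0.53 axis -86.21664 tip [589.0, -123.7] base [583.1, -33.2] len 90.70042426670071 z [23.5, 30.6]
collar(28 behind tip) [587.2, -95.8] base by tip [583.4, -37.9]
0 [-8.2, 10.7] 6 [-13.4, 11.7] 12 [-14.4, 12.7] 18 [-14.3, 13.7] 24 [-14.3, 13.6] 30 [-14.2, 13.5] 36 [-14.2, 14.5] 42 [-14.1, 14.5] 48 [-14.1, 14.4] 54 [-13.0, 11.3] 60 [-10.0, 10.2] 66 [-6.9, 9.1] 72 [-4.9, 6.1] 78 [4.0, 4.0] 
p 0.79 axis -73.76927 tip [613.7, -370.3] base [591.8, -294.8] len 78.58632561714343 z [24.8, 30.7]
collar(28 behind tip) [605.9, -343.4] base by tip [589.7, -287.7]
0 [-13.0, 14.5] 6 [-15.3, 13.3] 12 [-14.7, 15.1] 18 [-15.9, 15.7] 24 [-15.3, 13.3] 30 [-14.7, 15.1] 36 [-14.1, 14.5] 42 [-12.3, 13.3] 48 [-13.5, 13.9] 54 [-9.9, 11.6] 60 [-8.2, 9.2] 66 [-6.4, 3.8] 72 [-1.6, 1.4] 
p 0.76 axis -68.03331 tip [618.6, -366.1] base [591.1, -297.9] len 73.58030922795432 z [25.4, 31.9]
collar(28 behind tip) [608.1, -340.1] base by tip [586.4, -286.4]
```

Emit:
{"method": "apply_moves", "body": {
  "plan": [
    {"xyz": [0.003,-0.0205,-0.05],"turn": -2.5},
    {"xyz": [0.003,-0.0205,-0.1],"turn": -2.5},
    {"xyz": [0.003,-0.0205,-0.15],"turn": -2.5},
    {"xyz": [0.003,-0.0205,-0.18],"turn": -2.5},
    {"xyz": [0.003,-0.0205,-0.197],"turn": -2.5},
    {"xyz": [0.003,-0.0205,-0.197],"turn": -2.5}
  ]
}}

```text
time: 23.42
eef_pos: [587.9, -111.4, 3.5]
tcp_rot: [[-0.084, 0.996, -0.002], [0.996, 0.084, 0.0], [0.0, -0.002, -1.0]]
wrist_force: [-0.1, 0.3, 0.3]
grip_width: 0.6
grip_force: 0.0
```

Emit:
{"method": "apply_moves", "body": {
  "plan": [
    {"xyz": [0,0,0],"turn": 0},
    {"xyz": [0,0,0],"turn": 0},
    {"xyz": [0,0,0],"turn": 0},
    {"xyz": [0,0,0],"turn": 0}
  ],
  "gripper": 1,
  "squeeze": 20
}}

```text
time: 23.92
eef_pos: [589.9, -112.0, 5.4]
tcp_rot: [[-0.084, 0.997, 0.003], [0.997, 0.084, -0.001], [-0.001, 0.003, -1.0]]
wrist_force: [1.3, -1.5, 3.3]
grip_width: 0.219
grip_force: 19.7
```

Emit:
{"method": "apply_moves", "body": {
  "plan": [
    {"xyz": [0,0,0.02],"turn": 0},
    {"xyz": [0,0,0.04],"turn": 0},
    {"xyz": [0,0,0.06],"turn": 0},
    {"xyz": [0,0,0.06],"turn": 0},
    {"xyz": [0,0,0.06],"turn": 0}
  ]
}}

```text
time: 24.55
eef_pos: [588.4, -111.2, 64.4]
tcp_rot: [[-0.084, 0.996, 0.0], [0.996, 0.084, 0.0], [0.0, 0.0, -1.0]]
wrist_force: [0.1, -1.3, -1.0]
grip_width: 0.218
grip_force: 19.6
```

```bash
python3 - <<'E'
from h import *
c=cam('side');W=c['W']
m=(abs(W[...,0]-588)<25)&(W[...,1]>-140)&(W[...,1]<-10)&(W[...,2]>5)&(W[...,2]<150)
k=arm.cut_out('side','bottle_1')
for d in k:
    P=W[d['pixels']];print(d['p'],r(np.nanmin(P,0)),r(np.nanmax(P,0)),r(np.nanmedian(P,0)))
im=c['image'];v,u=np.nonzero(m);print(u.min(),u.max(),v.min(),v.max())
im=im[v.min()-40:v.min()+80,u.min()-60:u.min()+100];cv2.imwrite('pics/s7.png',cv2.resize(im[...,::-1],None,fx=4,fy=4))
E
```

```text
0.89 [579.5, -374.7, -0.3] [622.2, -303.3, 32.3] [602.5, -339.6, 24.0]
322 342 216 244
```

View pics/s7.png

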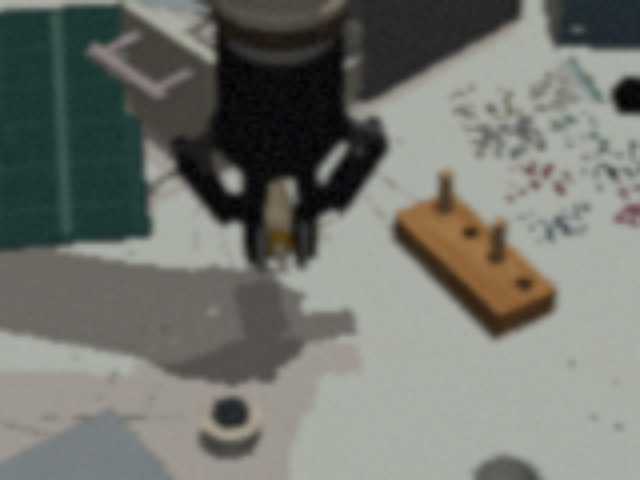

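The crop shows the fingers pinching the collar at (280,240). The body still lies level, at (275,200). I'll loosen the grip in small steps close to the table so it swings base-down.

Emit:
{"method": "apply_moves", "body": {
  "plan": [
    {"xyz": [0,0,-0.01],"turn": 0},
    {"xyz": [0,0,-0.01],"turn": 0}
  ],
  "gripper": 0.6
}}

```text
time: 24.9
eef_pos: [587.1, -111.2, 52.5]
tcp_rot: [[-0.084, 0.996, -0.003], [0.996, 0.084, 0.0], [0.001, -0.003, -1.0]]
wrist_force: [-0.5, 0.1, -0.2]
grip_width: 0.22
grip_force: 19.6
```

Emit:
{"method": "apply_moves", "body": {
  "plan": [
    {"xyz": [0,0,0],"turn": 0}
  ],
  "gripper": 0.57
}}

```text
time: 25.02
eef_pos: [588.1, -111.5, 53.7]
tcp_rot: [[-0.084, 0.996, -0.001], [0.996, 0.084, 0.0], [0.0, -0.001, -1.0]]
wrist_force: [0.0, 0.1, 0.5]
grip_width: 0.22
grip_force: 19.6
```

Emit:
{"method": "apply_moves", "body": {
  "plan": [
    {"xyz": [0,0,0],"turn": 0}
  ],
  "gripper": 0.562
}}

```text
time: 25.15
eef_pos: [588.6, -111.6, 54.3]
tcp_rot: [[-0.084, 0.996, 0.0], [0.996, 0.084, -0.0], [-0.0, 0.0, -1.0]]
wrist_force: [-0.2, 0.7, -1.1]
grip_width: 0.218
grip_force: 15.4
```

Force falls with the target, so partial grip is controllable. Continuing.

Emit:
{"method": "apply_moves", "body": {
  "plan": [
    {"xyz": [0,0,0],"turn": 0}
  ],
  "gripper": 0.56
}}

```text
time: 25.28
eef_pos: [588.7, -111.5, 54.5]
tcp_rot: [[-0.084, 0.996, 0.0], [0.996, 0.084, -0.0], [-0.0, 0.0, -1.0]]
wrist_force: [0.6, -0.1, -0.2]
grip_width: 0.224
grip_force: 14.1
```

Emit:
{"method": "apply_moves", "body": {
  "plan": [
    {"xyz": [0,0,0],"turn": 0}
  ],
  "gripper": 0.559
}}

```text
time: 25.4
eef_pos: [588.7, -111.5, 54.5]
tcp_rot: [[-0.084, 0.996, 0.0], [0.996, 0.084, -0.0], [-0.0, 0.0, -1.0]]
wrist_force: [1.0, -0.2, 0.1]
grip_width: 0.218
grip_force: 13.5
```

Emit:
{"method": "apply_moves", "body": {
  "plan": [
    {"xyz": [0,0,0],"turn": 0}
  ],
  "gripper": 0.558
}}

```text
time: 25.52
eef_pos: [588.6, -111.5, 54.4]
tcp_rot: [[-0.084, 0.996, 0.0], [0.996, 0.084, 0.0], [0.0, 0.0, -1.0]]
wrist_force: [-0.5, 1.0, -0.7]
grip_width: 0.221
grip_force: 12.8
```

Emit:
{"method": "apply_moves", "body": {
  "plan": [
    {"xyz": [0,0,0],"turn": 0}
  ],
  "gripper": 0.546
}}

```text
time: 25.65
eef_pos: [588.6, -111.5, 54.4]
tcp_rot: [[-0.084, 0.996, 0.0], [0.996, 0.084, 0.0], [0.0, 0.0, -1.0]]
wrist_force: [-0.1, -0.2, -1.8]
grip_width: 0.226
grip_force: 5.9
```

Emit:
{"method": "apply_moves", "body": {
  "plan": [
    {"xyz": [0,0,0],"turn": 0}
  ],
  "gripper": 0.543
}}

```text
time: 25.78
eef_pos: [588.6, -111.5, 54.3]
tcp_rot: [[-0.084, 0.996, 0.0], [0.996, 0.084, 0.0], [0.0, 0.0, -1.0]]
wrist_force: [-0.4, -0.4, -0.7]
grip_width: 0.228
grip_force: 4.3
```

Emit:
{"method": "apply_moves", "body": {
  "plan": [
    {"xyz": [0,0,0],"turn": 0},
    {"xyz": [0,0,0],"turn": 0}
  ],
  "gripper": 0.541
}}

```text
time: 26.02
eef_pos: [588.5, -111.5, 54.3]
tcp_rot: [[-0.084, 0.996, -0.0], [0.996, 0.084, 0.0], [0.0, 0.0, -1.0]]
wrist_force: [-0.3, 0.1, -0.6]
grip_width: 0.234
grip_force: 3.5
```

```bash
cat >> h.py <<'E'
def crop(n,u,v,f,sc=4,w=80,h=60):
    c=cam(n);im=c['image'][v-h:v+h,u-w:u+w];cv2.imwrite('pics/'+f,cv2.resize(im[...,::-1],None,fx=sc,fy=sc,interpolation=cv2.INTER_CUBIC));return c
E
python3 - <<'E'
from h import *
c=cam('side');W=c['W']
s=arm.state();print(s['grip_force'])
m=(abs(W[...,0]-588)<14)&(W[...,1]>-135)&(W[...,1]<-20)&(W[...,2]>4)&(W[...,2]<52)
P=W[m];print(len(P));print(r(P[::max(1,len(P)//25)]))
E
```

```text
3.4823980182409286
4
[[586.2, -52.5, 51.9], [580.0, -100.4, 45.8], [582.5, -102.1, 47.2], [590.4, -98.8, 43.7]]
```

Emit:
{"method": "apply_moves", "body": {
  "plan": [
    {"xyz": [0,0,0],"turn": 0},
    {"xyz": [0,0,0],"turn": 0}
  ],
  "gripper": 0.539
}}

```text
time: 26.32
eef_pos: [588.6, -111.5, 54.3]
tcp_rot: [[-0.084, 0.996, 0.0], [0.996, 0.084, 0.0], [0.0, 0.0, -1.0]]
wrist_force: [0.4, 0.6, 0.2]
grip_width: 0.232
grip_force: 2.6
```

Emit:
{"method": "apply_moves", "body": {
  "plan": [
    {"xyz": [0,0,0],"turn": 0},
    {"xyz": [0,0,0],"turn": 0}
  ],
  "gripper": 0.537
}}

```text
time: 26.58
eef_pos: [588.6, -111.5, 54.3]
tcp_rot: [[-0.084, 0.996, 0.0], [0.996, 0.084, 0.0], [0.0, 0.0, -1.0]]
wrist_force: [-0.8, -0.7, -1.0]
grip_width: 0.236
grip_force: 1.7
```

```bash
python3 - <<'E'
from h import *
c=cam('side');W=c['W'];s=arm.state();print(s['grip_force'])
m=(abs(W[...,0]-588)<14)&(W[...,1]>-135)&(W[...,1]<-20)&(W[...,2]>4)&(W[...,2]<52)
P=W[m];print(len(P));print(r(P[::max(1,len(P)//12)]))
E
```

```text
1.6890675947070122
76
[[595.1, -103.7, 51.2], [584.7, -106.6, 47.7], [579.3, -109.9, 47.6], [594.7, -108.5, 45.2], [589.5, -109.1, 42.8], [579.3, -110.3, 41.2], [595.1, -103.7, 34.1], [584.7, -105.2, 32.8], [577.4, -99.4, 24.5], [593.2, -95.6, 20.0], [585.1, -100.3, 21.3], [582.5, -99.4, 17.2], [580.5, -91.3, 6.4]]
```

Emit:
{"method": "apply_moves", "body": {
  "plan": [
    {"xyz": [0,0,0],"turn": 0},
    {"xyz": [0,0,0],"turn": 0},
    {"xyz": [0,0,0],"turn": 0}
  ],
  "gripper": 0.5365
}}

```text
time: 27.0
eef_pos: [588.6, -111.5, 54.3]
tcp_rot: [[-0.084, 0.996, 0.0], [0.996, 0.084, 0.0], [0.0, 0.0, -1.0]]
wrist_force: [0.2, 0.1, -0.4]
grip_width: 0.235
grip_force: 1.5
```

```bash
cat >> h.py <<'E'
def side(x0,y0,zt):
    c=cam('side');W=c['W'];s=arm.state()
    m=(abs(W[...,0]-x0)<7)&(abs(W[...,1]-y0)<60)&(W[...,2]>4)&(W[...,2]<zt)
    P=W[m];print(s['grip_force'],len(P))
    for z in range(0,int(zt),6):
        Q=P[(P[:,2]>=z)&(P[:,2]<z+6)]
        if len(Q): print(z+3,r(np.median(Q,0)),len(Q))
    if len(P)>5:
        k=np.polyfit(P[:,2],P[:,1],1);print('lean in y deg',np.degrees(np.arctan(k[0])))
E
python3 -c "
from h import *
side(586,-100,50)"
```

```text
1.4901696349625126 68
3 [587.6, -101.3, 5.5] 3
9 [584.8, -102.7, 9.2] 8
15 [585.9, -104.2, 14.8] 6
21 [585.9, -105.8, 21.0] 8
27 [584.4, -107.5, 25.7] 7
33 [586.9, -110.0, 33.8] 8
39 [585.5, -112.0, 39.1] 8
45 [584.1, -112.0, 45.7] 12
51 [589.4, -111.0, 48.8] 8
lean in y deg -13.278450271441768
```

Emit:
{"method": "apply_moves", "body": {
  "plan": [
    {"xyz": [0,0,0],"turn": 0},
    {"xyz": [0,0,0],"turn": 0},
    {"xyz": [0,0,0],"turn": 0}
  ],
  "gripper": 0.536
}}

```text
time: 27.42
eef_pos: [588.5, -111.4, 54.3]
tcp_rot: [[-0.084, 0.996, -0.0], [0.996, 0.084, 0.0], [0.0, -0.0, -1.0]]
wrist_force: [0.2, -1.4, -1.0]
grip_width: 0.232
grip_force: 1.3
```

```bash
python3 -c "
from h import *
side(586,-100,44)"
```

```text
1.2931830752495443 50
3 [587.5, -101.5, 4.8] 3
9 [586.1, -102.7, 9.4] 6
15 [587.2, -104.3, 15.9] 9
21 [587.0, -106.8, 21.3] 5
27 [585.6, -108.0, 26.7] 8
33 [584.3, -110.0, 33.2] 7
39 [584.1, -111.5, 39.7] 9
45 [586.7, -113.1, 43.2] 3
lean in y deg -17.23820418877927
```

Emit:
{"method": "apply_moves", "body": {
  "plan": [
    {"xyz": [0,0,-0.003],"turn": 0},
    {"xyz": [0,0,-0.0055],"turn": 0},
    {"xyz": [0,0.006,-0.006],"turn": 0},
    {"xyz": [0,0.012,-0.006],"turn": 0},
    {"xyz": [0,0.016,-0.006],"turn": 0},
    {"xyz": [0,0.016,-0.006],"turn": 0}
  ],
  "gripper": 0.541
}}

```text
time: 28.22
eef_pos: [589.5, -96.1, 49.9]
tcp_rot: [[-0.084, 0.996, 0.002], [0.996, 0.084, -0.001], [-0.001, 0.002, -1.0]]
wrist_force: [-2.1, -1.4, 11.6]
grip_width: 0.235
grip_force: 9.5
```

```bash
python3 -c "
from h import *
side(587,-95,42)"
```

```text
9.379580037784763 57
3 [587.8, -98.7, 5.5] 2
9 [587.5, -100.3, 7.5] 9
15 [587.7, -100.1, 15.8] 10
21 [589.0, -99.7, 22.0] 8
27 [586.3, -100.4, 26.5] 8
33 [587.5, -100.1, 33.8] 9
39 [587.7, -99.6, 38.8] 11
lean in y deg -0.12103342950134165
```

Upright. The collar is held at the pad edge, so I'll release and regrip centred on the body.

Emit:
{"method": "apply_moves", "body": {
  "plan": [
    {"xyz": [0,0,0.002],"turn": 0},
    {"xyz": [0,0,0.002],"turn": 0}
  ]
}}

```text
time: 28.52
eef_pos: [588.5, -95.3, 50.3]
tcp_rot: [[-0.084, 0.996, 0.0], [0.996, 0.084, 0.0], [0.0, 0.0, -1.0]]
wrist_force: [0.5, 0.7, 2.4]
grip_width: 0.226
grip_force: 5.5
```

Emit:
{"method": "apply_moves", "body": {
  "plan": [
    {"xyz": [0,0,0],"turn": 0},
    {"xyz": [0,0,0],"turn": 0},
    {"xyz": [0,0,0.03],"turn": 0},
    {"xyz": [0,0,0.03],"turn": 0}
  ],
  "gripper": -0.1
}}

```text
time: 29.02
eef_pos: [590.3, -95.8, 82.2]
tcp_rot: [[-0.084, 0.996, 0.004], [0.996, 0.084, -0.0], [-0.001, 0.004, -1.0]]
wrist_force: [-0.4, 0.6, -0.3]
grip_width: 0.553
grip_force: 0.0
```

```bash
cat >> h.py <<'E'
def up(x0,y0,n='side',z0=0):
    c=cam(n);W=c['W'];s=arm.state();print(r(s['eef_pos']))
    print([(round(d['p'],2),r(d['location'])) for d in arm.place_of(n,'bottle_1')])
    m=(np.hypot(W[...,0]-x0,W[...,1]-y0)<25)&(W[...,2]>z0+8)&(W[...,2]<z0+50)
    P=W[m];f=lambda p:np.hypot(P[:,0]-p[0]-p[2]*(P[:,2]-z0-30),P[:,1]-p[1]-p[3]*(P[:,2]-z0-30))-15
    from scipy.optimize import least_squares
    o=least_squares(f,[x0,y0,0,0],loss='soft_l1');print(n,len(P),'axis xy',r(o.x[:2]),'lean',o.x[2:].round(3),'res',np.abs(o.fun).mean())
E
python3 -c "
from h import *
up(588,-85)"
```

```text
[589.4, -95.6, 81.0]
[(0.7, [593.5, -303.1, 10.8]), (0.69, [586.8, -83.8, 2.2])]
side 166 axis xy [585.0, -83.1] lean [0.001 0.049] res 1.3934854561372763
```

Emit:
{"method": "apply_moves", "body": {
  "plan": [
    {"xyz": [-0.002,0.011,0],"turn": 0},
    {"xyz": [-0.002,0.011,0],"turn": 0},
    {"xyz": [-0.002,0.011,-0.025],"turn": 0},
    {"xyz": [-0.002,0.011,-0.047],"turn": 0},
    {"xyz": [-0.002,0.011,-0.047],"turn": 0}
  ]
}}

```text
time: 29.75
eef_pos: [584.5, -84.0, 31.3]
tcp_rot: [[-0.084, 0.996, -0.005], [0.996, 0.084, 0.0], [0.001, -0.004, -1.0]]
wrist_force: [-0.1, -0.0, 0.5]
grip_width: 0.547
grip_force: 0.0
```

Emit:
{"method": "apply_moves", "body": {
  "plan": [
    {"xyz": [0,0,0],"turn": 0},
    {"xyz": [0,0,0],"turn": 0},
    {"xyz": [0,0,0],"turn": 0},
    {"xyz": [0,0,0],"turn": 0}
  ],
  "gripper": 1,
  "squeeze": 40
}}

```text
time: 30.25
eef_pos: [587.1, -84.5, 34.0]
tcp_rot: [[-0.084, 0.996, 0.001], [0.996, 0.084, -0.0], [-0.0, 0.001, -1.0]]
wrist_force: [-0.7, 0.6, 2.2]
grip_width: 0.324
grip_force: 39.6
```

```bash
python3 -c "
from h import *
print(r(fc(-120,-75)),r(fc(-162,-75)));s=arm.state();print(s['eef_pos'])"
```

```text
[613.1, 160.6] [579.7, 135.1]
[587.073385   -84.52505687  33.97551909]
```

Emit:
{"method": "apply_moves", "body": {
  "plan": [
    {"xyz": [0,0,0.05],"turn": 0},
    {"xyz": [0,0,0.1],"turn": -8},
    {"xyz": [0,0.02,0.15],"turn": -18},
    {"xyz": [0.01,0.07,0.17],"turn": -28},
    {"xyz": [0.026,0.12,0.17],"turn": -38},
    {"xyz": [0.026,0.17,0.17],"turn": -48},
    {"xyz": [0.026,0.22,0.17],"turn": -57.5},
    {"xyz": [0.026,0.245,0.17],"turn": -57.5},
    {"xyz": [0.026,0.245,0.17],"turn": -57.5},
    {"xyz": [0.026,0.245,0.17],"turn": -57.5}
  ]
}}

```text
time: 31.5
eef_pos: [612.6, 159.0, 203.4]
tcp_rot: [[0.796, 0.605, 0.0], [0.605, -0.796, -0.001], [-0.001, 0.001, -1.0]]
wrist_force: [0.2, -0.9, -1.3]
grip_width: 0.321
grip_force: 39.7
```

```bash
python3 - <<'E'
from h import *
s=arm.state();print(s['time'],r(s['joint_positions']),s['grip_width'])
up(s['eef_pos'][0],s['eef_pos'][1],'side',s['eef_pos'][2]-34)
c=cam('wrist');save(c,'w8.png')
for t in ['right_lane','front_bottle','right_handle']: print(t,[(round(d['p'],2),r(d['location']),r(tc(d['location']))) for d in arm.place_of('wrist',t)])
print(r(tc(s['eef_pos'])))
E
```

```text
31.5 [-37.4, 28.6, 28.0, 94.5, -14.8, 60.7, -57.8] 0.32102518994930196
[612.7, 158.3, 203.4]
[(0.92, [595.2, -303.3, 11.6]), (0.54, [614.4, 160.5, 168.6]), (0.4, [495.9, 72.3, 86.3])]
side 157 axis xy [613.3, 157.5] lean [ 0.114 -0.154] res 2.3731476779038707
right_lane [(0.66, [596.1, 150.3, 12.2], [-139.8, -72.9]), (0.39, [521.5, 259.4, 87.1], [-132.9, 59.1])]
front_bottle [(0.68, [596.8, 148.6, 13.1], [-140.2, -74.6])]
right_handle [(0.75, [491.7, 69.4, 87.8], [-271.8, -73.8])]
[-121.4, -76.0]
```

View pics/w8.png

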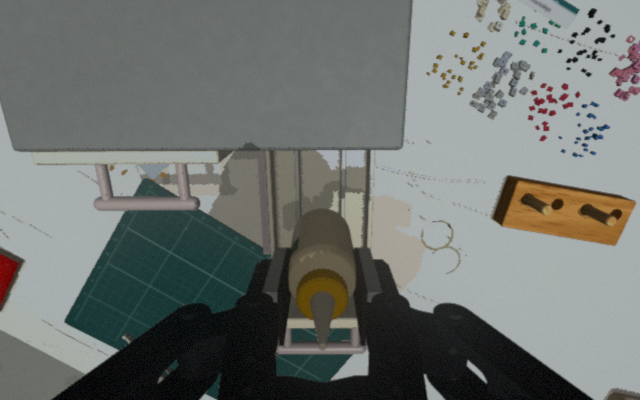

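The held bottle at (320,260) is in line with the lane, whose rails are at columns 302 and 340. Lowering it.

Emit:
{"method": "apply_moves", "body": {
  "plan": [
    {"xyz": [-0.001,0.001,-0.05],"turn": 0},
    {"xyz": [-0.001,0.001,-0.09],"turn": 0},
    {"xyz": [-0.001,0.001,-0.12],"turn": 0},
    {"xyz": [-0.001,0.001,-0.14],"turn": 0},
    {"xyz": [-0.001,0.001,-0.15],"turn": 0},
    {"xyz": [-0.001,0.001,-0.155],"turn": 0},
    {"xyz": [-0.001,0.001,-0.157],"turn": 0},
    {"xyz": [-0.001,0.001,-0.157],"turn": 0}
  ]
}}

```text
time: 32.8
eef_pos: [612.1, 161.7, 47.1]
tcp_rot: [[0.795, 0.606, 0.001], [0.606, -0.795, 0.0], [0.001, 0.0, -1.0]]
wrist_force: [-0.4, 0.6, -0.7]
grip_width: 0.323
grip_force: 39.7
```

Emit:
{"method": "apply_moves", "body": {
  "plan": [
    {"xyz": [0,0,-0.001],"turn": 0},
    {"xyz": [0,0,-0.0015],"turn": 0},
    {"xyz": [0,0,-0.0015],"turn": 0}
  ]
}}

```text
time: 33.17
eef_pos: [612.3, 161.9, 45.9]
tcp_rot: [[0.795, 0.606, 0.002], [0.606, -0.795, 0.001], [0.002, 0.0, -1.0]]
wrist_force: [-0.7, 0.1, 4.3]
grip_width: 0.32
grip_force: 40.2
```

Emit:
{"method": "apply_moves", "body": {
  "plan": [
    {"xyz": [0,0,0],"turn": 0},
    {"xyz": [0,0,0],"turn": 0},
    {"xyz": [0,0,0],"turn": 0},
    {"xyz": [0,0,0.05],"turn": 0},
    {"xyz": [0,0,0.1],"turn": 0},
    {"xyz": [0,0,0.15],"turn": 0},
    {"xyz": [0,0,0.15],"turn": 0}
  ],
  "gripper": -0.1
}}

```text
time: 34.05
eef_pos: [614.8, 161.9, 199.8]
tcp_rot: [[0.796, 0.606, 0.008], [0.606, -0.796, 0.003], [0.009, 0.003, -1.0]]
wrist_force: [0.1, -0.2, -0.8]
grip_width: 0.55
grip_force: 0.0
```

```bash
python3 - <<'E'
from h import *
c=cam('side');W=c['W'];q=tc(W)
m=(abs(q[...,1]+75)<18)&(q[...,0]>-216)&(q[...,0]<-50)&(W[...,2]>50)&(W[...,2]<116)
P=q[m];Z=W[m][:,2]
for b in range(-220,-50,6):
    k=(P[:,0]>=b)&(P[:,0]<b+6)
    if k.any(): print(b+3,round(float(Z[k].max()),1),round(float(np.median(P[k][:,1])),1),k.sum(),end='; ')
print([(round(d['p'],2),r(d['location']),r(tc(d['location']))) for d in arm.place_of('side','bottle_1')])
c=cam('wrist')
print([(round(d['p'],2),r(d['location']),r(tc(d['location']))) for d in arm.place_of('wrist','bottle_1')])
E
```

```text
-205 98.2 -75.4 7; -139 60.1 -82.9 1; -133 71.5 -75.6 24; -127 83.4 -77.2 30; -121 95.5 -76.3 26; -115 82.0 -81.2 12; -109 58.7 -77.7 1; -97 63.6 -76.0 9; -91 112.4 -78.2 36; -85 113.0 -79.6 45; -79 114.7 -78.9 38; -73 113.4 -76.2 19; -67 114.5 -79.9 10; -61 113.3 -75.6 15; -55 113.6 -72.8 13; -49 111.8 -85.0 3; [(0.81, [593.9, -305.4, 10.3], [-418.0, -433.8]), (0.72, [611.0, 164.6, 10.2], [-119.2, -70.5])]
[(0.83, [614.3, 165.1, 15.0], [-116.3, -72.1])]
```

Emit:
{"method": "apply_moves", "body": {
  "plan": [
    {"xyz": [0,-0.05,0.01],"turn": 9},
    {"xyz": [0,-0.1,0.01],"turn": 18},
    {"xyz": [0,-0.15,0.01],"turn": 27},
    {"xyz": [0,-0.2,0.01],"turn": 36},
    {"xyz": [0,-0.25,0.01],"turn": 45},
    {"xyz": [0,-0.3,0.01],"turn": 54},
    {"xyz": [0,-0.35,0.01],"turn": 63},
    {"xyz": [0,-0.4,0.01],"turn": 72.7},
    {"xyz": [0,-0.45,0.01],"turn": 72.7},
    {"xyz": [-0.003,-0.507,0.0],"turn": 72.7},
    {"xyz": [-0.003,-0.507,0.0],"turn": 72.7},
    {"xyz": [-0.003,-0.507,0.0],"turn": 72.7}
  ]
}}

```text
time: 35.75
eef_pos: [607.6, -344.8, 192.5]
tcp_rot: [[-0.341, 0.94, -0.003], [0.94, 0.341, 0.002], [0.003, -0.002, -1.0]]
wrist_force: [0.7, 0.5, 0.1]
grip_width: 0.546
grip_force: 0.0
```

```bash
python3 - <<'E'
from h import *
s=arm.state();print(r(s['eef_pos']),np.degrees(np.arctan2(s['tcp_rot'][1][1],s['tcp_rot'][0][1])),r(s['joint_positions']))
bottle([605,-330])
E
```

```text
[607.6, -344.8, 192.5] 19.95666801465692 [15.6, 34.7, 17.8, 84.0, -11.3, 63.3, 55.5]
0 [-15.4, 15.7] 6 [-14.8, 15.6] 12 [-15.0, 14.6] 18 [-14.3, 14.6] 24 [-14.7, 14.5] 30 [-15.0, 14.4] 36 [-15.1, 14.2] 42 [-14.5, 14.2] 48 [-13.7, 13.1] 54 [-9.5, 9.3] 60 [-9.5, 9.2] 66 [-4.1, 4.3] 72 [-2.6, 3.2] 78 [-2.7, 2.1] 84 [-1.9, 1.0] 
p 0.77 axis -68.27921 tip [624.1, -382.3] base [592.4, -302.6] len 85.76843680140638 z [26.0, 30.0]
collar(28 behind tip) [613.8, -356.2] base by tip [592.3, -302.4]
```

Emit:
{"method": "apply_moves", "body": {
  "plan": [
    {"xyz": [0.0085,-0.018,-0.05],"turn": 1.7},
    {"xyz": [0.0085,-0.018,-0.1],"turn": 1.7},
    {"xyz": [0.0085,-0.018,-0.15],"turn": 1.7},
    {"xyz": [0.0085,-0.018,-0.175],"turn": 1.7},
    {"xyz": [0.0085,-0.018,-0.185],"turn": 1.7},
    {"xyz": [0.0085,-0.018,-0.185],"turn": 1.7},
    {"xyz": [0.0085,-0.018,-0.185],"turn": 1.7}
  ]
}}

```text
time: 36.72
eef_pos: [618.6, -364.4, 12.2]
tcp_rot: [[-0.37, 0.929, 0.003], [0.929, 0.37, -0.002], [-0.003, 0.002, -1.0]]
wrist_force: [-0.1, -0.6, -0.2]
grip_width: 0.55
grip_force: 0.0
```

Emit:
{"method": "apply_moves", "body": {
  "plan": [
    {"xyz": [-0.0015,0.0015,-0.004],"turn": 0},
    {"xyz": [-0.0015,0.0015,-0.007],"turn": 0},
    {"xyz": [-0.0015,0.0015,-0.007],"turn": 0}
  ]
}}

```text
time: 37.1
eef_pos: [615.3, -361.8, 2.7]
tcp_rot: [[-0.37, 0.929, -0.0], [0.929, 0.37, 0.0], [0.0, -0.0, -1.0]]
wrist_force: [0.3, -0.3, 0.0]
grip_width: 0.55
grip_force: 0.0
```

Emit:
{"method": "apply_moves", "body": {
  "plan": [
    {"xyz": [0,0,0],"turn": 0},
    {"xyz": [0,0,0],"turn": 0},
    {"xyz": [0,0,0],"turn": 0},
    {"xyz": [0,0,0],"turn": 0}
  ],
  "gripper": 1,
  "squeeze": 20
}}

```text
time: 37.6
eef_pos: [615.7, -362.1, 2.9]
tcp_rot: [[-0.37, 0.929, 0.0], [0.929, 0.37, -0.0], [-0.0, 0.0, -1.0]]
wrist_force: [0.1, 0.1, -0.1]
grip_width: 0.219
grip_force: 19.3
```

Emit:
{"method": "apply_moves", "body": {
  "plan": [
    {"xyz": [0,0,0.02],"turn": 0},
    {"xyz": [0,0,0.04],"turn": 0},
    {"xyz": [0,0,0.049],"turn": 0},
    {"xyz": [0,0,0.049],"turn": 0},
    {"xyz": [0,0,0.049],"turn": 0}
  ]
}}

```text
time: 38.22
eef_pos: [615.2, -361.6, 51.5]
tcp_rot: [[-0.37, 0.929, -0.001], [0.929, 0.37, 0.001], [0.001, -0.0, -1.0]]
wrist_force: [-0.5, 0.4, -1.8]
grip_width: 0.216
grip_force: 19.5
```

Emit:
{"method": "apply_moves", "body": {
  "plan": [
    {"xyz": [0,0,0],"turn": 0}
  ],
  "gripper": 0.546
}}

```text
time: 38.35
eef_pos: [615.0, -361.6, 50.9]
tcp_rot: [[-0.37, 0.929, -0.001], [0.929, 0.37, 0.001], [0.001, -0.001, -1.0]]
wrist_force: [-0.1, -0.5, -0.7]
grip_width: 0.228
grip_force: 6.7
```

Emit:
{"method": "apply_moves", "body": {
  "plan": [
    {"xyz": [0,0,0],"turn": 0},
    {"xyz": [0,0,0],"turn": 0}
  ],
  "gripper": 0.539
}}

```text
time: 38.6
eef_pos: [615.3, -361.9, 51.4]
tcp_rot: [[-0.37, 0.929, -0.001], [0.929, 0.37, 0.0], [0.0, -0.0, -1.0]]
wrist_force: [1.2, -1.0, -1.3]
grip_width: 0.235
grip_force: 3.3
```

Emit:
{"method": "apply_moves", "body": {
  "plan": [
    {"xyz": [0,0,0],"turn": 0},
    {"xyz": [0,0,0],"turn": 0},
    {"xyz": [0,0,0],"turn": 0}
  ],
  "gripper": 0.537
}}

```text
time: 38.98
eef_pos: [615.6, -362.0, 51.8]
tcp_rot: [[-0.37, 0.929, 0.0], [0.929, 0.37, 0.0], [-0.0, 0.0, -1.0]]
wrist_force: [-0.4, 1.0, -0.5]
grip_width: 0.234
grip_force: 2.4
```

Emit:
{"method": "apply_moves", "body": {
  "plan": [
    {"xyz": [0,0,0],"turn": 0},
    {"xyz": [0,0,0],"turn": 0},
    {"xyz": [0,0,0],"turn": 0}
  ],
  "gripper": 0.5365
}}

```text
time: 39.35
eef_pos: [615.6, -362.0, 51.8]
tcp_rot: [[-0.37, 0.929, 0.0], [0.929, 0.37, 0.0], [0.0, 0.0, -1.0]]
wrist_force: [0.3, -0.1, 0.2]
grip_width: 0.231
grip_force: 2.2
```

```bash
python3 -c "
from h import *
side(612,-350,50)"
```

```text
2.1831730066151067 0
```

Emit:
{"method": "apply_moves", "body": {
  "plan": [
    {"xyz": [0,0,0],"turn": 0},
    {"xyz": [0,0,0],"turn": 0},
    {"xyz": [0,0,0],"turn": 0}
  ],
  "gripper": 0.5355
}}

```text
time: 39.78
eef_pos: [615.6, -362.0, 51.8]
tcp_rot: [[-0.37, 0.929, 0.0], [0.929, 0.37, 0.0], [0.0, 0.0, -1.0]]
wrist_force: [0.6, -0.0, 0.5]
grip_width: 0.23
grip_force: 1.8
```

```bash
python3 -c "
from h import *
side(612,-350,50)"
```

```text
1.7781868109159404 0
```

Emit:
{"method": "apply_moves", "body": {
  "plan": [
    {"xyz": [0,0,0],"turn": 0},
    {"xyz": [0,0,0],"turn": 0},
    {"xyz": [0,0,0],"turn": 0}
  ],
  "gripper": 0.5345
}}

```text
time: 40.2
eef_pos: [615.6, -362.0, 51.8]
tcp_rot: [[-0.37, 0.929, 0.0], [0.929, 0.37, -0.0], [-0.0, 0.0, -1.0]]
wrist_force: [1.2, 0.2, 0.4]
grip_width: 0.231
grip_force: 0.7
```

```bash
python3 -c "
from h import *
side(612,-350,50)"
```

```text
0.6414537272939924 94
3 [613.0, -374.2, 5.3] 3
9 [611.1, -372.5, 8.6] 13
15 [611.1, -371.5, 13.8] 11
21 [611.9, -371.0, 20.1] 14
27 [612.8, -370.9, 26.8] 12
33 [611.7, -369.4, 32.1] 12
39 [612.7, -369.1, 37.9] 13
45 [612.8, -368.0, 44.9] 13
51 [614.9, -364.3, 49.1] 3
lean in y deg 7.915188345931374
```

Emit:
{"method": "apply_moves", "body": {
  "plan": [
    {"xyz": [0,0,-0.003],"turn": 0},
    {"xyz": [0,0,-0.005],"turn": 0},
    {"xyz": [0,0,-0.006],"turn": 0},
    {"xyz": [0,0,-0.006],"turn": 0}
  ],
  "gripper": 0.539
}}

```text
time: 40.75
eef_pos: [617.7, -365.6, 50.2]
tcp_rot: [[-0.369, 0.929, 0.006], [0.929, 0.369, -0.005], [-0.007, 0.003, -1.0]]
wrist_force: [-2.6, -1.2, 15.1]
grip_width: 0.232
grip_force: 8.5
```

```bash
python3 -c "
from h import *
side(612,-355,45)"
```

```text
8.523994028801098 78
3 [609.9, -373.5, 4.5] 2
9 [613.1, -372.9, 9.3] 12
15 [610.7, -373.2, 15.6] 10
21 [612.7, -372.5, 20.1] 11
27 [611.6, -371.9, 26.2] 14
33 [612.5, -371.2, 32.0] 11
39 [612.4, -371.1, 37.9] 13
45 [616.8, -371.0, 44.0] 5
lean in y deg 4.194351966465794
```

Emit:
{"method": "apply_moves", "body": {
  "plan": [
    {"xyz": [0.001,-0.003,0.001],"turn": 0},
    {"xyz": [0.001,-0.003,0.003],"turn": 0},
    {"xyz": [0.001,-0.003,0.003],"turn": 0}
  ]
}}

```text
time: 41.18
eef_pos: [617.5, -366.1, 50.4]
tcp_rot: [[-0.37, 0.929, 0.002], [0.929, 0.37, -0.002], [-0.003, 0.001, -1.0]]
wrist_force: [-0.3, -1.5, 7.6]
grip_width: 0.23
grip_force: 5.7
```

Emit:
{"method": "apply_moves", "body": {
  "plan": [
    {"xyz": [0,0,0],"turn": 0},
    {"xyz": [0,0,0],"turn": 0},
    {"xyz": [0,0,0.032],"turn": 0},
    {"xyz": [0,0,0.032],"turn": 0},
    {"xyz": [0,0,0.032],"turn": 0}
  ],
  "gripper": -0.1
}}

```text
time: 41.8
eef_pos: [616.3, -364.5, 80.1]
tcp_rot: [[-0.37, 0.929, -0.001], [0.929, 0.37, 0.001], [0.001, -0.0, -1.0]]
wrist_force: [-0.4, 0.3, -0.7]
grip_width: 0.551
grip_force: 0.0
```

```bash
python3 -c "
from h import *
side(612,-355,45)
up(612,-357)
cam('top');print([(round(d['p'],2),r(d['location'])) for d in arm.place_of('top','bottle_1')])"
```

```text
0.0 82
3 [612.7, -374.7, 5.4] 3
9 [610.7, -374.3, 9.6] 9
15 [611.6, -374.6, 15.5] 12
21 [612.4, -374.3, 20.3] 11
27 [612.3, -374.0, 27.6] 13
33 [611.2, -373.6, 32.5] 14
39 [613.0, -374.1, 39.1] 10
45 [613.0, -373.9, 43.6] 10
lean in y deg 0.880917400633324
[615.7, -364.3, 79.4]
[(0.92, [615.3, -360.1, -4.6]), (0.57, [614.4, 164.7, 13.5])]
side 205 axis xy [612.9, -359.9] lean [0.002 0.023] res 0.94580572613442
[(0.46, [611.5, 162.7, 11.9]), (0.42, [613.1, -355.9, 1.3])]
```

Emit:
{"method": "apply_moves", "body": {
  "plan": [
    {"xyz": [-0.0025,0.005,0],"turn": 0},
    {"xyz": [-0.0025,0.005,-0.025],"turn": 0},
    {"xyz": [-0.0025,0.005,-0.046],"turn": 0},
    {"xyz": [-0.0025,0.005,-0.046],"turn": 0}
  ]
}}

```text
time: 42.55
eef_pos: [612.1, -358.6, 32.0]
tcp_rot: [[-0.37, 0.929, -0.004], [0.929, 0.37, 0.003], [0.004, -0.003, -1.0]]
wrist_force: [-0.7, 0.1, 0.5]
grip_width: 0.553
grip_force: 0.0
```

Emit:
{"method": "apply_moves", "body": {
  "plan": [
    {"xyz": [0,0,0],"turn": 0},
    {"xyz": [0,0,0],"turn": 0},
    {"xyz": [0,0,0],"turn": 0},
    {"xyz": [0,0,0],"turn": 0}
  ],
  "gripper": 1,
  "squeeze": 40
}}

```text
time: 43.05
eef_pos: [614.4, -360.1, 35.4]
tcp_rot: [[-0.37, 0.929, 0.001], [0.929, 0.37, -0.0], [-0.001, 0.001, -1.0]]
wrist_force: [0.3, -0.0, 0.8]
grip_width: 0.326
grip_force: 39.5
```

Emit:
{"method": "apply_moves", "body": {
  "plan": [
    {"xyz": [0,0,0.05],"turn": 0},
    {"xyz": [0,0,0.1],"turn": -5},
    {"xyz": [0,0.02,0.15],"turn": -14},
    {"xyz": [0,0.07,0.17],"turn": -23},
    {"xyz": [-0.01,0.12,0.17],"turn": -32},
    {"xyz": [-0.01,0.17,0.17],"turn": -41},
    {"xyz": [-0.02,0.22,0.17],"turn": -50},
    {"xyz": [-0.02,0.27,0.17],"turn": -59},
    {"xyz": [-0.03,0.32,0.17],"turn": -68},
    {"xyz": [-0.03,0.37,0.17],"turn": -74.4},
    {"xyz": [-0.03,0.42,0.17],"turn": -74.4},
    {"xyz": [-0.0345,0.47,0.17],"turn": -74.4}
  ]
}}

```text
time: 44.55
eef_pos: [579.6, 111.9, 205.2]
tcp_rot: [[0.795, 0.606, 0.001], [0.606, -0.795, 0.0], [0.001, 0.0, -1.0]]
wrist_force: [0.8, -0.8, -0.7]
grip_width: 0.319
grip_force: 39.7
```

Emit:
{"method": "apply_moves", "body": {
  "plan": [
    {"xyz": [0,0.025,0],"turn": 0},
    {"xyz": [0,0.025,0],"turn": 0},
    {"xyz": [0,0.025,0],"turn": 0}
  ]
}}

```text
time: 44.92
eef_pos: [579.7, 133.6, 205.0]
tcp_rot: [[0.796, 0.605, 0.0], [0.605, -0.796, -0.001], [-0.0, 0.001, -1.0]]
wrist_force: [-0.3, -0.3, -0.5]
grip_width: 0.32
grip_force: 39.7
```

```bash
python3 - <<'E'
from h import *
s=arm.state();print(r(s['eef_pos']),r(tc(s['eef_pos'])),s['grip_width'],np.degrees(np.arctan2(s['tcp_rot'][1][1],s['tcp_rot'][0][1])))
c=cam('side')
print([(round(d['p'],2),r(d['location']),r(tc(d['location']))) for d in arm.place_of('side','bottle_1')])
print([(round(d['p'],2),r(d['location']),r(tc(d['location']))) for d in arm.place_of('side','right_handle')])
E
```

```text
[579.7, 133.6, 205.0] [-163.0, -76.2] 0.3202124390718621 -52.756625061391674
[(0.68, [612.0, 163.6, 11.3], [-119.0, -71.9]), (0.52, [581.2, 133.4, 166.8], [-161.9, -77.2])]
[(0.61, [496.5, 70.2, 87.9], [-267.5, -76.1]), (0.34, [522.2, 257.9, 83.6], [-133.2, 57.5])]
```

Emit:
{"method": "apply_moves", "body": {
  "plan": [
    {"xyz": [0,0.001,-0.05],"turn": 0},
    {"xyz": [0,0.001,-0.09],"turn": 0},
    {"xyz": [0,0.001,-0.12],"turn": 0},
    {"xyz": [0,0.001,-0.14],"turn": 0},
    {"xyz": [0,0.001,-0.15],"turn": 0},
    {"xyz": [0,0.001,-0.155],"turn": 0},
    {"xyz": [0,0.001,-0.157],"turn": 0},
    {"xyz": [0,0.001,-0.158],"turn": 0},
    {"xyz": [0,0.001,-0.158],"turn": 0}
  ]
}}

```text
time: 46.2
eef_pos: [579.9, 136.2, 47.4]
tcp_rot: [[0.795, 0.606, 0.001], [0.606, -0.795, 0.0], [0.001, 0.0, -1.0]]
wrist_force: [0.0, 0.2, -0.7]
grip_width: 0.324
grip_force: 39.7
```

Emit:
{"method": "apply_moves", "body": {
  "plan": [
    {"xyz": [0,0,-0.001],"turn": 0},
    {"xyz": [0,0,-0.0015],"turn": 0},
    {"xyz": [0,0,-0.0015],"turn": 0}
  ]
}}

```text
time: 46.58
eef_pos: [580.9, 136.8, 47.1]
tcp_rot: [[0.795, 0.606, 0.003], [0.606, -0.795, 0.002], [0.003, 0.0, -1.0]]
wrist_force: [-1.8, -0.1, 9.4]
grip_width: 0.322
grip_force: 40.5
```

Emit:
{"method": "apply_moves", "body": {
  "plan": [
    {"xyz": [0,0,0],"turn": 0},
    {"xyz": [0,0,0],"turn": 0},
    {"xyz": [0,0,0],"turn": 0},
    {"xyz": [0,0,0.05],"turn": 0},
    {"xyz": [0,0,0.1],"turn": 0},
    {"xyz": [0,0,0.15],"turn": 0},
    {"xyz": [0,0,0.15],"turn": 0}
  ],
  "gripper": -0.1
}}

```text
time: 47.45
eef_pos: [582.7, 136.4, 199.8]
tcp_rot: [[0.796, 0.606, 0.008], [0.606, -0.796, 0.003], [0.008, 0.003, -1.0]]
wrist_force: [-0.3, 0.2, -0.5]
grip_width: 0.551
grip_force: 0.0
```

```bash
python3 - <<'E'
from h import *
c=cam('side');W=c['W'];q=tc(W)
m=(abs(q[...,1]+75)<18)&(q[...,0]>-216)&(q[...,0]<-50)&(W[...,2]>50)&(W[...,2]<116)
P=q[m];Z=W[m][:,2]
for b in range(-220,-90,6):
    k=(P[:,0]>=b)&(P[:,0]<b+6)
    if k.any(): print(b+3,round(float(Z[k].max()),1),round(float(np.median(P[k][:,1])),1),k.sum(),end='; ')
c=cam('wrist')
save(c,'w9.png');print(r(arm.state()['eef_pos']))
E
```

```text
-205 92.9 -75.4 7; -175 73.4 -76.2 20; -169 74.4 -78.1 24; -163 92.4 -78.3 31; -157 92.3 -81.0 11; -151 73.8 -78.3 7; -139 54.2 -75.5 2; -133 64.1 -77.8 17; -127 97.1 -76.4 29; -121 99.6 -77.3 32; -115 83.6 -81.2 11; -109 73.3 -80.0 3; -103 58.4 -73.3 1; -97 57.4 -76.6 3; -91 111.3 -77.5 30; [579.5, 136.2, 195.5]
```

View pics/w9.png

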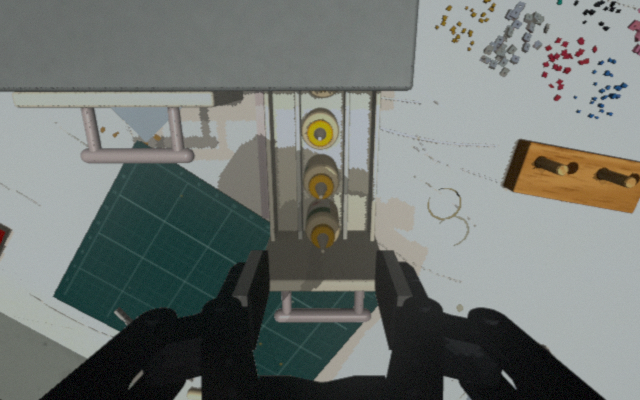

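The wrist view shows bottles standing at (321,130), (321,185) and (321,235), with the back one at the roof edge. Now shutting the right drawer.

Emit:
{"method": "apply_moves", "body": {
  "plan": [
    {"xyz": [-0.05,-0.039,0],"turn": 0},
    {"xyz": [-0.1,-0.078,0],"turn": 0},
    {"xyz": [-0.116,-0.09,0],"turn": 0},
    {"xyz": [-0.116,-0.09,0],"turn": 0},
    {"xyz": [-0.116,-0.09,0],"turn": 0},
    {"xyz": [-0.116,-0.09,-0.05],"turn": 0},
    {"xyz": [-0.116,-0.09,-0.1],"turn": 0},
    {"xyz": [-0.116,-0.09,-0.124],"turn": 0},
    {"xyz": [-0.116,-0.09,-0.124],"turn": 0}
  ],
  "gripper": 1
}}

```text
time: 48.68
eef_pos: [462.5, 46.2, 69.1]
tcp_rot: [[0.795, 0.607, -0.005], [0.607, -0.795, -0.002], [-0.005, -0.001, -1.0]]
wrist_force: [-0.7, -1.2, 1.4]
grip_width: -0.002
grip_force: 0.0
```

Emit:
{"method": "apply_moves", "body": {
  "plan": [
    {"xyz": [0.006,0.0046,0],"turn": 0},
    {"xyz": [0.011,0.0084,0],"turn": 0},
    {"xyz": [0.015,0.0114,0],"turn": 0},
    {"xyz": [0.019,0.0145,0],"turn": 0},
    {"xyz": [0.024,0.0183,0],"turn": 0},
    {"xyz": [0.03,0.0229,0],"turn": 0},
    {"xyz": [0.036,0.0275,0],"turn": 0},
    {"xyz": [0.042,0.032,0],"turn": 0},
    {"xyz": [0.048,0.0366,0],"turn": 0},
    {"xyz": [0.054,0.0412,0],"turn": 0},
    {"xyz": [0.059,0.045,0],"turn": 0},
    {"xyz": [0.062,0.0473,0],"turn": 0}
  ]
}}

```text
time: 50.18
eef_pos: [525.8, 93.6, 71.2]
tcp_rot: [[0.795, 0.606, -0.0], [0.606, -0.795, -0.0], [-0.0, 0.0, -1.0]]
wrist_force: [-1.6, -0.6, 0.5]
grip_width: -0.0
grip_force: 0.6
```

```bash
python3 - <<'E'
from h import *
s=arm.state();print(r(s['eef_pos']),r(tc(s['eef_pos'])))
for n in ['side','top']:
    c=cam(n);print([(round(d['p'],2),r(tc(d['location']))) for d in arm.place_of(n,'right_handle')])
    print([(round(d['p'],2),r(d['location']),r(tc(d['location']))) for d in arm.place_of(n,'bottle_1')])
E
```

```text
[525.8, 93.6, 71.2] [-230.0, -75.3]
[(0.66, [-212.3, -81.9]), (0.54, [-105.9, -73.5])]
[(0.45, [654.1, 197.4, 11.9], [-65.1, -70.6])]
[]
[]
```

Emit:
{"method": "apply_moves", "body": {
  "plan": [
    {"xyz": [0.004,0.003,0],"turn": 0},
    {"xyz": [0.009,0.0069,0],"turn": 0},
    {"xyz": [0.015,0.0114,0],"turn": 0},
    {"xyz": [0.021,0.016,0],"turn": 0},
    {"xyz": [0.027,0.0206,0],"turn": 0},
    {"xyz": [0.033,0.0252,0],"turn": 0},
    {"xyz": [0.039,0.0298,0],"turn": 0},
    {"xyz": [0.045,0.0343,0],"turn": 0},
    {"xyz": [0.05,0.0381,0],"turn": 0},
    {"xyz": [0.054,0.0412,0],"turn": 0},
    {"xyz": [0.057,0.0435,0],"turn": 0},
    {"xyz": [0.059,0.045,0],"turn": 0}
  ]
}}

```text
time: 51.98
eef_pos: [584.7, 138.5, 71.3]
tcp_rot: [[0.795, 0.606, 0.0], [0.606, -0.795, 0.0], [0.0, 0.0, -1.0]]
wrist_force: [-0.9, -1.5, 0.1]
grip_width: -0.001
grip_force: 0.5
```

Emit:
{"method": "apply_moves", "body": {
  "plan": [
    {"xyz": [0.001,0.0008,0],"turn": 0},
    {"xyz": [0.0025,0.0019,0],"turn": 0},
    {"xyz": [0.004,0.003,0],"turn": 0},
    {"xyz": [0.004,0.003,0],"turn": 0}
  ]
}}

```text
time: 52.48
eef_pos: [588.7, 141.6, 71.3]
tcp_rot: [[0.795, 0.606, 0.0], [0.606, -0.795, 0.0], [0.0, -0.0, -1.0]]
wrist_force: [0.2, -0.3, -0.1]
grip_width: 0.001
grip_force: 0.0
```

Emit:
{"method": "apply_moves", "body": {
  "plan": [
    {"xyz": [0.001,0.0008,0],"turn": 0},
    {"xyz": [0.0024,0.0018,0],"turn": 0},
    {"xyz": [0.0024,0.0018,0],"turn": 0}
  ]
}}

```text
time: 52.85
eef_pos: [590.7, 143.1, 71.3]
tcp_rot: [[0.795, 0.606, -0.001], [0.606, -0.795, -0.0], [-0.001, -0.0, -1.0]]
wrist_force: [-2.3, -0.2, 2.0]
grip_width: 0.001
grip_force: 1.0
```

Emit:
{"method": "apply_moves", "body": {
  "plan": [
    {"xyz": [0.0016,0.0012,0],"turn": 0},
    {"xyz": [0.0016,0.0012,0],"turn": 0},
    {"xyz": [0.0016,0.0012,0],"turn": 0}
  ]
}}

```text
time: 53.22
eef_pos: [590.8, 143.1, 71.1]
tcp_rot: [[0.796, 0.606, -0.004], [0.606, -0.796, -0.001], [-0.004, -0.001, -1.0]]
wrist_force: [-6.3, -2.4, 5.5]
grip_width: -0.001
grip_force: 3.5
```

Emit:
{"method": "apply_moves", "body": {
  "plan": [
    {"xyz": [-0.016,-0.012,0],"turn": 0},
    {"xyz": [-0.04,-0.03,0],"turn": 0},
    {"xyz": [-0.04,-0.03,0.05],"turn": 0},
    {"xyz": [-0.04,-0.03,0.11],"turn": 0},
    {"xyz": [-0.06,-0.06,0.17],"turn": 0},
    {"xyz": [-0.1,-0.1,0.2],"turn": 0},
    {"xyz": [-0.1,-0.1,0.2],"turn": 0},
    {"xyz": [-0.1,-0.1,0.2],"turn": 0}
  ]
}}

```text
time: 54.22
eef_pos: [493.0, 44.8, 271.9]
tcp_rot: [[0.796, 0.606, 0.002], [0.606, -0.796, 0.002], [0.003, -0.0, -1.0]]
wrist_force: [-0.8, 0.2, -0.1]
grip_width: 0.002
grip_force: 0.0
```

```bash
python3 - <<'E'
from h import *
for n in ['side','top','wrist']:
    c=cam(n)
    for t in ['left_handle','right_handle']: print(n,t,[(round(d['p'],2),r(tc(d['location']))) for d in arm.place_of(n,t)][:2])
    if n=='side': save(c,'s10.png')
E
```

```text
side left_handle [(0.96, [-132.8, 55.2])]
side right_handle [(0.84, [-132.0, -77.8]), (0.15, [-4.1, -77.7])]
top left_handle [(0.72, [-133.7, 57.4])]
top right_handle [(0.44, [-134.0, -77.6])]
wrist left_handle []
wrist right_handle []
```

View pics/s10.png

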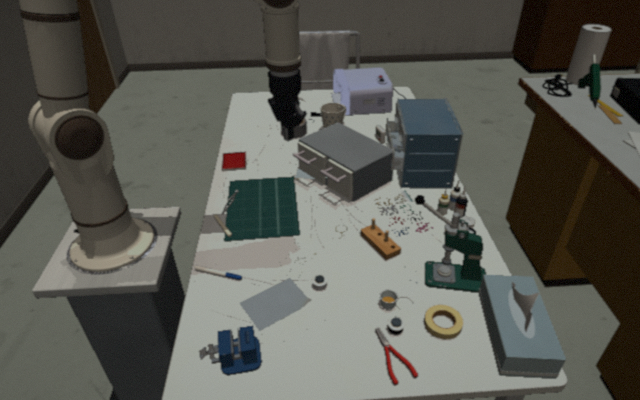

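The side view shows both drawers flush, with handles at (305,152) and (335,172). The table is clear of jar and bottles, and the bystanders are where they were. Handing in.

```bash
python3 -c "
from h import *
print(arm.sign_off())"
```

```text
the job is handed in; nothing more can be done
None
```

I put the one jar in the left drawer and stood both tipped bottles in the right drawer's lane, pushed both drawers to their stops and handed the job in; the sign-off returned no verdict, and I couldn't see the bottles again once that drawer was shut.

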